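# Load a pad into the stack cutter with the push stick

### The job

Load the yellow pad of notes into the stack cutter for trimming. Take the wooden push stick from its rest and, touching the pad only with the stick, first push the pad sideways flat against the side fence while it is still in front of the finger guard, then feed it along the fence under the guard, without letting it leave the fence, and press it home firmly against the back gauge, but gently enough that the gauge keeps its setting. Lay the stick back in its rest and disturb nothing else on the desk.

Things in the scene. Friction and masses are not known exactly. Their poses are not given: they have to be found in the camera images.
- pad: Yellow pad of sticky notes, a block 76 x 76 x 22 mm, about 0.12 kg, lying loose on the cutter's bed in front of the guard, askew and off the fence. Origin: centre of its underside; x and y along its sides (x roughly the feed direction), z up. Skewed, it can jam with one corner on the fence. Too wide to grip well; it is meant to be pushed.
- cutter: Grey desktop stack cutter, fixed. +x is the feed direction (away from the robot), z up. Origin: on the desk, on the bed's midline, below the front face of the finger guard. Aluminium bed top 22 mm above the desk, x = -160..150, y = -135..135 mm. Two grey towers at y = +-100..130, x = 0..82 mm, 157 mm high; behind the guard blade, clamp, blue beam, clamp wheel to 208 mm, lever on the left tower.
- fence_line (a point): Point on the inner face of the steel side fence on the left of the bed, 11 mm above the bed, in line with the guard's front: cutter frame (0, 70, 33) mm. The fence runs the whole bed along cutter x, 12 mm thick, 30 mm high over the bed. A pad flat against it has its centre at cutter y = +32 mm.
- guard_edge (a point): Middle of the lower edge (yellow rim) of the amber finger guard, in its front face: cutter frame (0, 0, 72) mm, 50 mm above the bed. The guard spans the bed between the towers and is 82 mm tall, 6 mm thick; nothing behind it hangs lower. The bed before it is open above; a stick must slope about 30 degrees or more from upright to push a pad home under it.
- gauge (a joint): Setting of the aluminium back gauge, a slide held only by drag (it slips at about 20 N). Its flat face, square to the fence, stands at cutter x = 88 mm + this value (m); larger is farther from the robot. The setting is somewhere between 2 and 12 mm at the start and must be left as found.
- gauge_face (a point): Middle of the back gauge's flat front face, 11 mm above the bed; axes as the cutter's. The gauge bar spans cutter y = -59..67 mm and is 34 mm high. A pad home against it has its centre 38 mm before this face; its near side is then 14 to 24 mm beyond the guard's front face.
- stick: Push stick: light wood, 16 x 16 mm square, black rubber ball tip of 8 mm radius, red top end; 172 mm long, 0.07 kg. Origin: centre of the ball; z runs up the shaft to the red end (z = 164 mm), x and y are square to its flat sides. It starts in the rest, sloping 35 degrees from upright, red end toward the robot (-x of the rest).
- rest: Grey plastic rest, fixed: trough open on its upper side and upper end, sloping 35 degrees from upright, on a foot 120 x 60 x 8 mm. Origin: on the desk below the resting stick's ball, whose centre is then 22 mm up. The trough backs the shaft from below up to 96 mm from the ball's centre; side walls 5 mm off the stick reach 82 mm; a stop carries the ball. Higher up the stick is free all round.
- stapler: Bystander: dark blue stapler 147 x 36 x 44 mm on the desk to the left of the cutter. Origin: centre of its underside.
- calculator: Bystander: pocket calculator 118 x 68 x 16 mm on the desk in front of the cutter. Origin: centre of its underside.
- ink_bottle: Bystander: dark blue ink bottle 47 x 47 x 56 mm standing behind the stick's rest. Origin: centre of its underside.
There are look-alikes about, which are no part of the job. Of the things like the pad, leave any that is green or purple; of the rest the smaller one is meant.

How it is judged:
By the outcome, as a careful person would: the job done as asked, in the order asked, and still so for the second after the job is handed in, with the robot touching nothing.
It also fails if it takes over 70 s, if anything falls off the work surface, if the arm or the gripper's body presses on something with over 40 N, if the wrist force passes 120 N, or if a joint passes its speed limit or range.

### The arm

A 6-joint arm with a two-finger parallel gripper is mounted at the origin on a cart in front of the work surface, level with it; the furniture and walls round the work are solid. World frame = base frame: x ahead of the robot, y to its left, z up, the work surface at z = 0. Lengths are in m, angles in degrees, forces in N, time in s.
With the tool pointing down it reaches from about 0.375 to 0.9 m from the base axis. Payload 3.1 kg.
Tool frame: the origin (TCP) lies on the centre line of the jaws, within the pads' length; the fingertips stand 8 mm ahead of it and the grasp point (between the pads) lies 11 mm behind it (bot.tip_extent is the distance from the TCP to the fingertips, in m); z points along the fingers, y is the line along which they close (so a half turn about z gives the same grasp; the last joint's range is limited). The gripper opens to 87 mm and grips with 3 to 60 N. Pads are 19 mm wide; open, the fingers measure 117 mm over their backs; the gripper's body (75 mm by 190 mm) begins 51 mm behind the grasp point.
Start: joints at [-84.024, 30.224, 82.088, -0, 67.689, -10.227], TCP at [0.174, -0.6, 0.192] pointing down, gripper open.
Joint ranges: [-176.69, 176.69], [-43.24, 126.21], [12.49, 139.97], [-82, 262], [0, 151.66], [-163.58, 163.58]. Speed limits (degrees/s): [159.86, 159.86, 180, 180, 180, 180].

### API

Orientations are given as a 3x3 rotation matrix whose columns are the frame's x, y, z axes.
In Python, from rig import bot, vision, workorder gives the robot as it stands.
- The arm moves only by the shell command python3 -m handwheel 'ROWS'. ROWS is JSON, a list of rows, each an object with "delta_rot": the turn, a rotation vector about the tool's x, y, z in rad, a list of three; "xyz": the shift along the tool's x, y, z in mm, a list of three; "hand": the closure, from -1 (fully open) to 1 (shut). A call has exactly 5 rows; each row is the pose to reach, as a shift and turn from the pose commanded when the call began, along the tool's axes at that moment; what a row does not reach only later rows make up. A row lasts 1/8 s, in which the tool goes at most 62.5 mm and 10.7 degrees, less where a joint would pass 70% of its speed; a pose out of reach is approached as far as the arm can. A call with a gripper value outside its range is refused whole. The fingers move at their own pace and stop on an object; the grip force is fixed at half the most. Time passes only in rows, so rows that repeat a pose let the fingers close, or fill a call up. It gives the time, the measured TCP pose, the force, the opening and the grip force at its end, in the units of the state.
- bot.read_state(): the state, without advancing time (a new reading comes with each control period).
- vision.capture(name): name is "side" or "top" or "wrist"; returns the picture (420x560x3 uint8, red, green, blue); there is no depth.
- vision.camera_model(name): a dict with "camera_matrix" (3x3 intrinsics, pixels), "camera_from_world" (4x4, takes a point from world to camera coordinates). Camera axes: x right, y up, looking along -z (the intrinsics and any distortion apply to the point x, -y, -z); pixel columns grow to the right and rows downward; lengths in m; the calibration is good to about 2 mm. A picture is of the moment at which its call begins: read the wrist's pose just before it. camera_model takes no time and is no camera call; for the wrist camera it gives the pose at the moment of the call.
- workorder.hand_in(): hands the job in; it is judged then, once.
The state is a dict: "time_s": time; "joint_positions": joint angles; "qvel": joint speeds; "tau": joint torques, N m; "position": TCP position; "tcp_rot": TCP orientation; "force": force on the tool from outside, world axes, zero at the start; "moment": the same for the moment, N m; "opening": opening from 0.0 (shut) to 1.0 (fully open); "grasp_force": force on a finger pad.
Only numpy, scipy, OpenCV 4.12 (cv2) and the standard library are available. Lean on these libraries where they do the work, as an engineer would, in place of code of your own. Each camera call takes 0.05 s, during which the arm holds its last target. There are 200 camera calls.

## Working session

There is one attempt and no reset: what is moved stays moved. The work goes in short steps, Python scripts to look and compute and a shell command to move; the robot and the scene stay as the last step left them, time stands still between calls to the robot, and variables do not carry over. Pictures are saved under pics/ and viewed, at most 10 in all, crops included, and the job is handed in when it is done.

```bash
ls; mkdir -p pics
python3 - <<'E'
from rig import bot, vision
import cv2, numpy as np
s=bot.read_state(); print(s['time_s'],s['position'],s['tcp_rot'],s['force'])
for n in ['top','side']:
    im=vision.capture(n); cv2.imwrite(f'pics/{n}0.png',im[:,:,::-1]); m=vision.camera_model(n); print(n,m)
E
```

```text
pics
0.0 [ 0.1743384  -0.59936892  0.19107172] [[ 9.60284196e-01  2.79023675e-01 -2.27853446e-04]
 [ 2.79023511e-01 -9.60281882e-01  2.14198634e-03]
 [ 3.78861363e-04 -2.12049209e-03 -9.99997680e-01]] [ 0.14902282 -0.3807625   0.28719697]
top {'camera_matrix': array([[532.40806491,   0.        , 273.42077155],
       [  0.        , 532.40806491, 207.72765987],
       [  0.        ,   0.        ,   1.        ]]), 'camera_from_world': array([[-0.00788654, -0.9998118 ,  0.01772455,  0.04109819],
       [ 0.98483176, -0.00469351,  0.17344849, -0.59211292],
       [-0.17333265,  0.0188236 ,  0.98468343, -1.49426401],
       [ 0.        ,  0.        ,  0.        ,  1.        ]])}
side {'camera_matrix': array([[408.65967215,   0.        , 277.32006611],
       [  0.        , 408.65967215, 211.63939904],
       [  0.        ,   0.        ,   1.        ]]), 'camera_from_world': array([[-0.30788365,  0.95136296, -0.01077881,  0.12721723],
       [-0.66786484, -0.20804044,  0.71461579,  0.3480182 ],
       [ 0.67761656,  0.22721731,  0.69943412, -1.75040764],
       [ 0.        ,  0.        ,  0.        ,  1.        ]])}
```

View pics/top0.png

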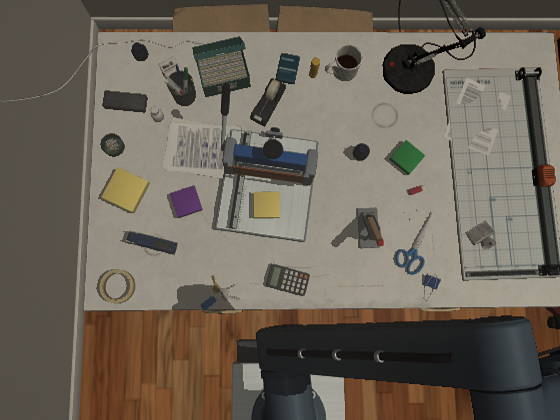

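View pics/side0.png

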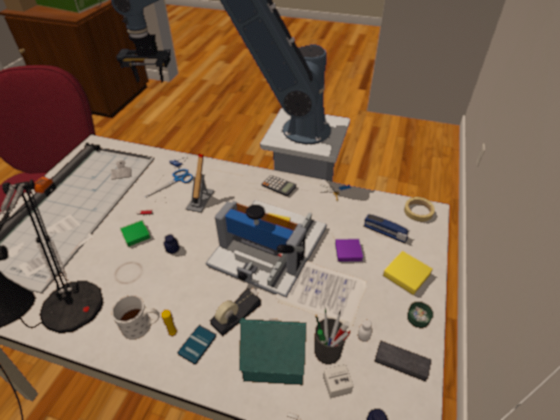

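The top view shows a yellow pad on the bed at (267,205), a larger yellow pad at (125,190), and two look-alikes, purple at (186,202) and green at (407,157). The one on the bed is the smaller yellow pad, so I choose that. The stick and its rest are at (370,230), with the red end near (380,241). The side view shows the cutter at about (265,240) and the stick at (200,180).

```bash
cat > h.py <<'E'
from rig import bot, vision
import cv2, numpy as np
def ray(n,px,M=None):
    m=M or vision.camera_model(n); K=m['camera_matrix'];T=m['camera_from_world'];R=T[:3,:3]
    d=np.linalg.inv(K)@np.array([px[0],px[1],1.]); d=R.T@(d*[1,-1,-1]); return -R.T@T[:3,3], d/np.linalg.norm(d)
def onz(n,px,z,M=None):
    c,d=ray(n,px,M); return c+d*(z-c[2])/d[2]
def tri(rs):
    A=sum(np.eye(3)-np.outer(d,d) for c,d in rs); b=sum((np.eye(3)-np.outer(d,d))@c for c,d in rs); return np.linalg.solve(A,b)
def proj(n,p,M=None):
    m=M or vision.camera_model(n); q=m['camera_from_world']@np.append(p,1); q=m['camera_matrix']@np.array([q[0],-q[1],-q[2]]); return q[:2]/q[2]
def blobs(im,lo,hi,amin=15):
    m=cv2.inRange(cv2.cvtColor(im,cv2.COLOR_RGB2HSV),lo,hi); cs,_=cv2.findContours(m,0,cv2.CHAIN_APPROX_NONE)
    return [c for c in cs if cv2.contourArea(c)>amin]
E
python3 - <<'E'
from h import *
im=cv2.cvtColor(cv2.imread('pics/top0.png'),cv2.COLOR_BGR2RGB)
cv2.imwrite('pics/crop1.png',cv2.resize(im[115:265,210:410],None,fx=4,fy=4,interpolation=cv2.INTER_CUBIC)[:,:,::-1])
for n in ['top','side']:
  im=cv2.cvtColor(cv2.imread(f'pics/{n}0.png'),cv2.COLOR_BGR2RGB)
  for nm,lo,hi in [('yel',(20,90,90),(32,255,255)),('blue',(105,120,50),(125,255,255)),('red',(0,180,80),(7,255,255))]:
    for c in blobs(im,lo,hi):
      r=cv2.minAreaRect(c); print(n,nm,np.round(r[0],1),np.round(r[1],1),round(r[2],1), np.round([onz(n,p,0.044)[:2] for p in cv2.boxPoints(r)],3).tolist() if nm=='yel' else '')
E
```

```text
top yel [116.5 286. ] [32. 33.] 90.0 [[0.416, 0.532], [0.416, 0.438], [0.326, 0.435], [0.327, 0.527]]
top yel [266.5 204.5] [25. 25.] 90.0 [[0.641, 0.094], [0.64, 0.02], [0.566, 0.021], [0.567, 0.094]]
top yel [125.2 189.6] [36.7 34.9] 26.6 [[0.628, 0.539], [0.721, 0.498], [0.671, 0.4], [0.579, 0.442]]
top yel [316.   61.8] [9.4 7.2] 36.9 [[1.048, -0.079], [1.067, -0.093], [1.048, -0.115], [1.029, -0.102]]
top blue [407.9 256.9] [19.2 23.7] 59.0 
top blue [287.9 157. ] [36.8 10.2] 8.1 
top blue [243.4 150.6] [18.8 10.2] 8.1 
side yel [168.4 322.1] [25.6  8.9] 71.6 [[1.001, -0.132], [0.987, -0.116], [1.043, -0.062], [1.056, -0.078]]
side yel [406.9 271.4] [41.1 33. ] 32.7 [[0.707, 0.401], [0.587, 0.438], [0.642, 0.54], [0.753, 0.499]]
side yel [278.9 216.2] [20.9  3.4] 14.0 [[0.579, 0.024], [0.564, 0.021], [0.566, 0.091], [0.581, 0.093]]
side blue [387.2 224.7] [22.1  5.6] 21.8 
side blue [256.2 230. ] [67.6 23.4] 19.7 
side red [338. 334.] [2.8 9.9] 45.0
```

View pics/crop1.png

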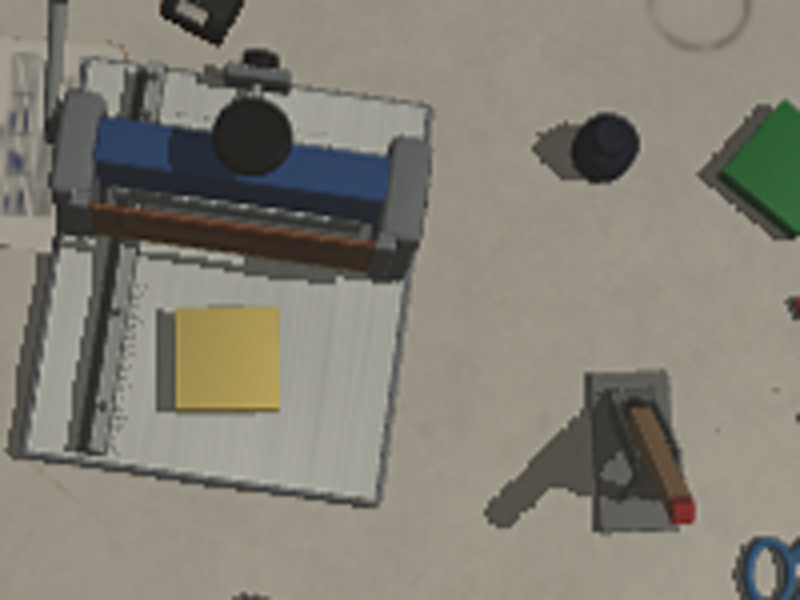

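The crop confirms the pad on the bed is the smaller yellow one (crop centre 228,360). The fence is on its left, about 35 mm off. The stick's red end is at crop (683,512) and its lower end is near (640,405). Next I locate the cutter, rest and stick.

Run:
```python
from h import *
f=lambda c:(c[0]/4+210-.4,c[1]/4+115-.4)
B=[onz('top',f(c),.022)[:2] for c in [(22,455),(380,498),(432,105),(88,58)]]
B=np.array(B);print(np.round(B,4).tolist())
print('sides',[np.linalg.norm(B[i]-B[(i+1)%4]) for i in range(4)])
d=(B[2]-B[1]);e=(B[3]-B[0]);w=B[0]-B[1];g=B[3]-B[2]
print('yaw',np.degrees(np.arctan2(d[1],d[0])),np.degrees(np.arctan2(e[1],e[0])),np.degrees(np.arctan2(-w[0],w[1])),np.degrees(np.arctan2(-g[0],g[1])))
y=np.arctan2((d+e)[1],(d+e)[0]); R=np.array([[np.cos(y),-np.sin(y)],[np.sin(y),np.cos(y)]])
O=B.mean(0)-R@[-.005,0]; print('cutter',O,np.degrees(y))
P=[onz('top',f(c),.044)[:2] for c in [(175,308),(278,307),(279,410),(177,411)]]; P=np.array(P)
print('pad corners cutter', np.round((P-O)@R*1000,1).tolist(), 'centre',P.mean(0))
for c in [(95,450),(130,248)]: print('fence in top edge?',np.round((onz('top',f(c),.052)[:2]-O)@R*1000,1))
F=np.array([onz('top',f(c),.008)[:2] for c in [(597,530),(680,530),(666,372),(587,374)]]);print('foot',np.round(F,4).tolist(),[np.linalg.norm(F[i]-F[(i+1)%4]) for i in range(4)],F.mean(0))
print('red end z=.156',onz('top',f((683,512)),.022+.164*np.cos(np.radians(35))))
print('red proj side',proj('side',onz('top',f((683,512)),.156)))
im=cv2.imread('pics/side0.png'); cv2.imwrite('pics/crop2.png',cv2.resize(im[140:290,160:360],None,fx=4,fy=4,interpolation=cv2.INTER_CUBIC))
```

```text
[[0.5369, 0.2084], [0.5037, -0.0539], [0.8027, -0.0988], [0.8403, 0.1618]]
sides [np.float64(0.2643706633550758), np.float64(0.30233715583689974), np.float64(0.26322932674594296), np.float64(0.30697421952600334)]
yaw -8.53110658493909 -8.731904812665702 -7.218722528514919 -8.222061489618396
cutter [0.67586181 0.05361755] -8.63226977047513
pad corners cutter [[-39.9, 36.5], [-28.1, -38.1], [-103.7, -49.6], [-115.2, 23.7]] centre [0.6039344 0.0575734]
fence in top edge? [-153.1   77.5]
fence in top edge? [-1.9 75.3]
foot [[0.4806, -0.2151], [0.4802, -0.2767], [0.5989, -0.2712], [0.5977, -0.2118]] [np.float64(0.06156276975371387), np.float64(0.11879573981600827), np.float64(0.05942016814892526), np.float64(0.11710395200345727)] [ 0.53936925 -0.243695  ]
red end z=.156 [ 0.47756594 -0.24669168  0.15634094]
red proj side [201.08303991 154.56421087]
```

View pics/crop2.png

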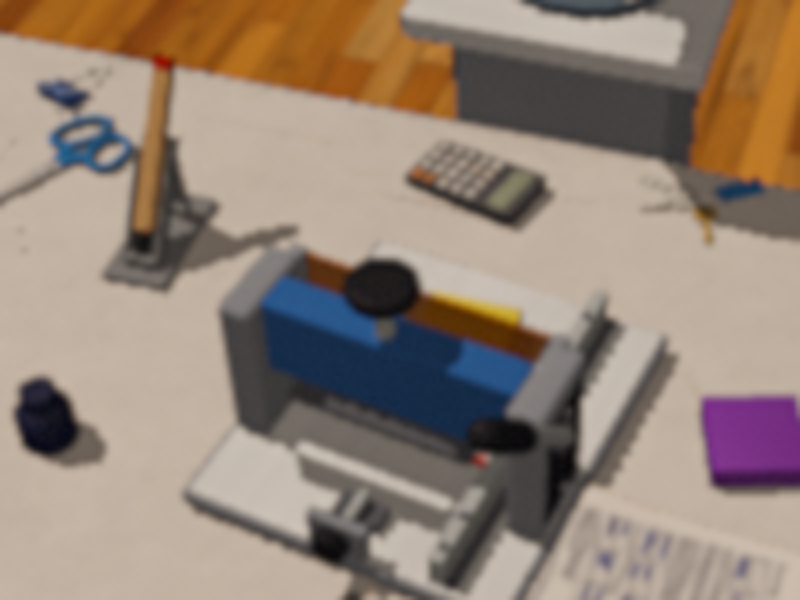

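Red end seen in the side crop at (162,62), which is (200.5,155.5) in the full image. That is within 1 px of the prediction from the top view, so the stick pose is confirmed. Next I work out a pre-grasp coaxial with the stick.

```bash
cat >> h.py <<'E'
def toolR(yaw,tilt):
    a,t=np.radians(yaw),np.radians(tilt); z=np.array([np.sin(t)*np.cos(a),np.sin(t)*np.sin(a),-np.cos(t)]); y=np.array([np.sin(a),-np.cos(a),0]); return np.c_[np.cross(y,z),y,z]
def delta(p,R,s=None):
    from scipy.spatial.transform import Rotation as Ro
    s=s or bot.read_state(); R0=np.array(s['tcp_rot']); d=R0.T@(np.array(p)-s['position'])*1000; r=Ro.from_matrix(R0.T@R).as_rotvec()
    print('xyz',np.round(d,1),'rot',np.round(r,4),'deg',round(np.degrees(np.linalg.norm(r)),1)); return d,r
E
python3 - <<'E'
from h import *
c=lambda x,y:(x/4+209.6,y/4+114.6)
g=lambda x,y:(x/4+159.6,y/4+139.6)
print('red',tri([ray('top',c(683,512)),ray('side',g(162,62))]))
print('ball',tri([ray('top',c(636,403)),ray('side',g(143,240))]))
R=toolR(2,35); b=np.array([.5715,-.2434,.022])
for L in (109,230): print(b-R[:,2]*L/1000); delta(b-R[:,2]*L/1000,R)
E
```

```text
red [ 0.47842306 -0.24871612  0.15365992]
ball [ 0.5713545  -0.24251227  0.03387647]
[ 0.50901825 -0.24558191  0.11128757]
xyz [ 420.1 -246.3   80.5] rot [-0.0776  0.6076  0.2395] deg 37.7
[ 0.43965778 -0.24800403  0.21040497]
xyz [ 352.8 -263.5  -18.6] rot [-0.0776  0.6076  0.2395] deg 37.7
```

```bash
python3 -m handwheel '[{"xyz":[30,-20,-40],"delta_rot":[0,0,0],"hand":-1},{"xyz":[75,-55,-60],"delta_rot":[-0.02,0.15,0.06],"hand":-1},{"xyz":[120,-90,-70],"delta_rot":[-0.04,0.3,0.12],"hand":-1},{"xyz":[165,-125,-70],"delta_rot":[-0.06,0.45,0.18],"hand":-1},{"xyz":[210,-160,-70],"delta_rot":[-0.078,0.608,0.24],"hand":-1}]'
python3 - <<'E'
from h import *
R=toolR(2,35); b=np.array([.5715,-.2434,.022])
delta(b-R[:,2]*.23,R)
E
```

```text
time_s: 0.72
position: [0.3323, -0.3869, 0.2627]
tcp_rot: [[0.816, 0.032, 0.577], [0.028, -0.999, 0.016], [0.578, 0.003, -0.816]]
force: [0.3, 0.1, -0.5]
opening: 1.001
grasp_force: 0.0
xyz [  61.2 -135.5  106.9] rot [ 0.0045 -0.005  -0.0004] deg 0.4
```

```bash
python3 -m handwheel '[{"xyz":[15,-50,20],"delta_rot":[0,0,0],"hand":-1},{"xyz":[35,-95,45],"delta_rot":[0,0,0],"hand":-1},{"xyz":[55,-125,80],"delta_rot":[0,0,0],"hand":-1},{"xyz":[61,-135,107],"delta_rot":[0.004,-0.005,0],"hand":-1},{"xyz":[61,-135,107],"delta_rot":[0.004,-0.005,0],"hand":-1}]'
python3 - <<'E'
from h import *
R=toolR(2,35); b=np.array([.5715,-.2434,.022])
delta(b-R[:,2]*.109,R)
M=vision.camera_model('wrist');im=vision.capture('wrist');cv2.imwrite('pics/w1.png',im[:,:,::-1])
np.savez('w1.npz',**M); print(M)
for L in (0,82,164): print(L,proj('wrist',b-R[:,2]*L/1000,M))
E
```

```text
time_s: 1.35
position: [0.4384, -0.247, 0.2081]
tcp_rot: [[0.822, 0.04, 0.568], [0.031, -0.999, 0.026], [0.569, -0.004, -0.822]]
force: [0.1, -0.2, -0.0]
opening: 0.996
grasp_force: 0.0
xyz [  3.1   1.8 119.8] rot [-0.0063  0.0059  0.002 ] deg 0.5
{'camera_matrix': array([[295.98449476,   0.        , 278.84281754],
       [  0.        , 295.98449476, 206.46788401],
       [  0.        ,   0.        ,   1.        ]]), 'camera_from_world': array([[ 0.04071747, -0.99916295, -0.00393574, -0.26360473],
       [ 0.94029513,  0.03698577,  0.33834468, -0.49208736],
       [-0.3379159 , -0.01747729,  0.94101402, -0.25601653],
       [ 0.        ,  0.        ,  0.        ,  1.        ]])}
0 [280.77914907 175.95210598]
82 [280.76147578 187.42481145]
164 [280.73328633 205.72413265]
```

View pics/w1.png

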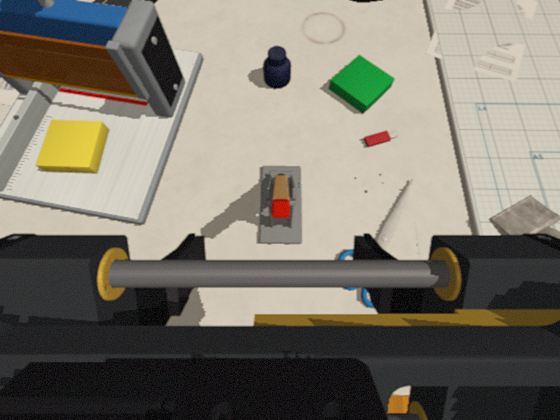

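The wrist view shows the stick from above and behind: red end at about (281,210), foot of the rest centred at (280,205), and the pad at (75,147). The stick sits very close to the predicted pixels (281,206). I check the red corners against the prediction.

Run:
```python
from h import *
M=dict(np.load('w1.npz')); im=cv2.cvtColor(cv2.imread('pics/w1.png'),cv2.COLOR_BGR2RGB)
for c in blobs(im,(0,180,80),(7,255,255),40): print(cv2.boundingRect(c))
R=toolR(2,35); b=np.array([.5715,-.2434,.022])
for L in (164,150): print(L,[np.round(proj('wrist',b-R[:,2]*L/1000+R[:,0]*i*.008+R[:,1]*j*.008,M),1).tolist() for i in(-1,1) for j in (-1,1)])
```

```text
(272, 199, 18, 19)
(366, 132, 22, 14)
(59, 89, 88, 16)
164 [[271.9, 214.2], [289.5, 214.3], [271.8, 197.0], [289.7, 197.1]]
150 [[272.3, 210.0], [289.1, 210.1], [272.2, 193.6], [289.3, 193.6]]
```

```bash
python3 -m handwheel '[{"xyz":[0,1.5,40],"delta_rot":[-0.006,0.006,0],"hand":-1},{"xyz":[0.5,1.5,80],"delta_rot":[-0.006,0.006,0],"hand":-1},{"xyz":[0.5,1.5,105],"delta_rot":[-0.006,0.006,0],"hand":-1},{"xyz":[0.5,1.5,115],"delta_rot":[-0.006,0.006,0],"hand":-1},{"xyz":[0.5,1.5,115],"delta_rot":[-0.006,0.006,0],"hand":-1}]' && python3 -m handwheel '[{"xyz":[0,0,0],"delta_rot":[0,0,0],"hand":0.2},{"xyz":[0,0,0],"delta_rot":[0,0,0],"hand":0.5},{"xyz":[0,0,0],"delta_rot":[0,0,0],"hand":1},{"xyz":[0,0,0],"delta_rot":[0,0,0],"hand":1},{"xyz":[0,0,0],"delta_rot":[0,0,0],"hand":1}]'
python3 - <<'E'
from h import *
im=vision.capture('wrist');cv2.imwrite('pics/w2.png',im[:,:,::-1])
E
```

```text
time_s: 2.02
position: [0.504, -0.2491, 0.1151]
tcp_rot: [[0.818, 0.032, 0.575], [0.029, -0.999, 0.015], [0.575, 0.004, -0.818]]
force: [-0.4, 0.8, 0.3]
opening: 0.999
grasp_force: 0.0
time_s: 2.65
position: [0.5041, -0.2482, 0.1151]
tcp_rot: [[0.818, 0.033, 0.575], [0.029, -0.999, 0.016], [0.575, 0.004, -0.818]]
force: [-0.2, -0.2, -0.0]
opening: 0.521
grasp_force: 0.0
```

View pics/w2.png

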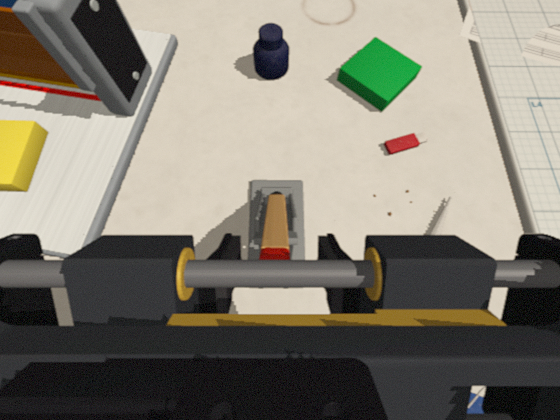

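Wrist view: the fingers at columns 225 and 335 straddle the stick, whose red end is at about (276,252). They are still closing, so I continue.

```bash
for i in 1; do python3 -m handwheel '[{"xyz":[0,0,0],"delta_rot":[0,0,0],"hand":1},{"xyz":[0,0,0],"delta_rot":[0,0,0],"hand":1},{"xyz":[0,0,0],"delta_rot":[0,0,0],"hand":1},{"xyz":[0,0,0],"delta_rot":[0,0,0],"hand":1},{"xyz":[0,0,0],"delta_rot":[0,0,0],"hand":1}]'; done
```

```text
time_s: 3.32
position: [0.5041, -0.2482, 0.1149]
tcp_rot: [[0.818, 0.033, 0.575], [0.029, -0.999, 0.016], [0.575, 0.004, -0.818]]
force: [1.2, -0.9, 0.0]
opening: 0.177
grasp_force: 30.0
```

```bash
python3 -m handwheel '[{"xyz":[0,0,-8],"delta_rot":[0,0,0],"hand":1},{"xyz":[3,0,-20],"delta_rot":[0,0,0],"hand":1},{"xyz":[30,0,-35],"delta_rot":[0,0,0],"hand":1},{"xyz":[60,0,-65],"delta_rot":[0,0,0],"hand":1},{"xyz":[70,0,-90],"delta_rot":[0,0,0],"hand":1}]'
python3 - <<'E'
from h import *
s=bot.read_state(); print(s['position'],s['force'],s['opening'])
R=np.array(s['tcp_rot']);p=np.array(s['position'])
ims=[vision.capture(n) for n in('top','side')]
e=[]
for n,im in zip(('top','side'),ims):
    cv2.imwrite(f'pics/{n}2.png',im[:,:,::-1])
    t=p+R@[0,0,.114]; u=proj(n,t);v=proj(n,p);print(n,u,v)
    x,y=np.round((u)).astype(int); e.append(cv2.resize(im[y-45:y+45,x-55:x+55],None,fx=3.6,fy=6 if 0 else 3.6,interpolation=cv2.INTER_CUBIC)); print('crop org',x-55,y-45)
cv2.imwrite('pics/c3.png',np.hstack(e)[:,:,::-1])
E
```

```text
time_s: 3.95
position: [0.5099, -0.248, 0.2311]
tcp_rot: [[0.817, 0.034, 0.575], [0.032, -0.999, 0.014], [0.576, 0.007, -0.818]]
force: [-0.3, -1.0, -1.2]
opening: 0.182
grasp_force: 30.0
[ 0.50988352 -0.24801751  0.23105244] [-0.32307784 -1.00359285 -1.18527884] 0.18241879749696607
top [377.27160428 207.8384464 ] [386.63027534 226.80465861]
crop org 322 163
side [188.82158813 176.52274096] [192.98373309 141.14350055]
crop org 134 132
```

View pics/c3.png

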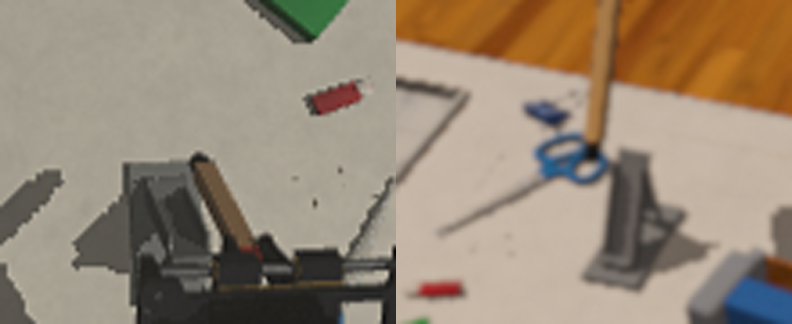

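Both views show the stick held clear of the rest. The ball is at top (377,207) and side (189.5,175), matching the predictions of (377,208) and (189,176). Next I move to the right of the pad, hovering.

```bash
cat >> h.py <<'E'
import json,os
C=dict(O=[.6759,.0536],yaw=-8.6,L=.114)
if os.path.exists('C.json'): C.update(json.load(open('C.json')))
def c2w(x,y,z):
    a=np.radians(C['yaw']); c,s=np.cos(a),np.sin(a); return np.array([C['O'][0]+(c*x-s*y)/1000,C['O'][1]+(s*x+c*y)/1000,z/1000])
def w2c(p):
    a=np.radians(C['yaw']); c,s=np.cos(a),np.sin(a); d=np.array(p[:2])-C['O']; return np.array([c*d[0]+s*d[1],-s*d[0]+c*d[1],(p[2] if len(p)>2 else 0)])*1000
def ballto(x,y,z,tilt=40,st=None):
    R=toolR(C['yaw'],tilt); return delta(c2w(x,y,z)-R[:,2]*C['L'],R,st)
def ball():
    s=bot.read_state(); return w2c(np.array(s['position'])+np.array(s['tcp_rot'])[:,2]*C['L']), s
E
python3 - <<'E'
from h import *
print(ball()[0]); ballto(-76,-72,130)
E
```

```text
[ -53.89752867 -312.64030923  138.92725256]
xyz [   5.9 -253.2   19.2] rot [-0.1045  0.0814  0.151 ] deg 11.5
```

```bash
python3 -m handwheel '[{"xyz":[1,-50,4],"delta_rot":[-0.02,0.02,0.03],"hand":1},{"xyz":[2,-105,8],"delta_rot":[-0.04,0.035,0.06],"hand":1},{"xyz":[4,-160,12],"delta_rot":[-0.06,0.05,0.09],"hand":1},{"xyz":[5,-215,16],"delta_rot":[-0.08,0.065,0.12],"hand":1},{"xyz":[6,-253,19],"delta_rot":[-0.1045,0.0814,0.151],"hand":1}]'
python3 - <<'E'
from h import *
M=vision.camera_model('wrist');im=vision.capture('wrist');cv2.imwrite('pics/w4.png',im[:,:,::-1]);np.savez('w4.npz',**M)
print(ball()[0]); ballto(-76,-72,130)
E
```

```text
time_s: 4.68
position: [0.5159, 0.0029, 0.2151]
tcp_rot: [[0.762, -0.144, 0.631], [-0.114, -0.99, -0.088], [0.637, -0.005, -0.77]]
force: [2.2, -0.8, 0.6]
opening: 0.182
grasp_force: 30.0
[-80.16725803 -67.63585497 126.28521069]
xyz [ 4.6  2.7 -0.3] rot [-0.0145  0.0088  0.0015] deg 1.0
```

View pics/w4.png

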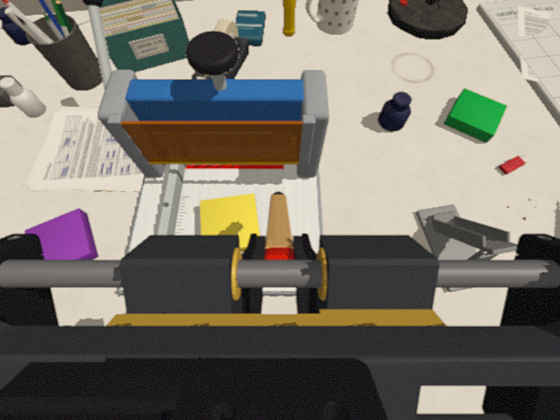

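The wrist view shows the fence as the grey strip at about (170,200), the pad at about (230,215) and the stick at (280,220) to its right. The guard's red lower line runs from (185,166) to (283,166). I check the cutter pose numerically with edge profiles.

Run:
```python
from h import *
M=dict(np.load('w4.npz')); im=cv2.cvtColor(cv2.imread('pics/w4.png'),cv2.COLOR_BGR2RGB)
g=im.astype(int).sum(2)//3
for n,p in dict(fin_base0=(-20,70,22),fin_base1=(-100,70,22),fin_top0=(-20,70,52),fin_top1=(-100,70,52),fout_top0=(-20,82,52),fout_top1=(-100,82,52),bedR0=(-20,-135,22),bedR1=(-100,-135,22),bedL0=(-20,135,22),bedL1=(-100,135,22),g0=(0,-100,72),g1=(0,100,72),gt0=(0,-100,154),gt1=(0,100,154),tR=(0,-130,157),tL=(0,130,157),tRi=(0,-100,157),tLi=(0,100,157)).items(): print(n,np.round(proj('wrist',c2w(*p),M),1))
for r in (190,215): print(r,'L',list(zip(range(126,206),g[r,126:206]))[::1] if 0 else g[r,126:206].tolist(),'R',g[r,296:340].tolist())
r=110; print('tower row110', g[r,96:146].tolist(), g[r,296:334].tolist())
for c in blobs(im,(20,120,120),(32,255,255),200): print(cv2.boundingRect(c), [np.round(w2c(onz('wrist',q[0],.044,M))[:2],1).tolist() for q in cv2.approxPolyDP(c,3,True)])
```

```text
fin_base0 [182.2 192.9]
fin_base1 [173.8 245.3]
fin_top0 [175.7 182.9]
fin_top1 [166.1 238.3]
fout_top0 [167.  182.9]
fout_top1 [156.6 238.2]
bedR0 [321.9 193.4]
bedR1 [325.1 246.1]
bedL0 [138.2 192.7]
bedL1 [126.1 245.1]
g0 [299.7 162.9]
g1 [150.9 162.5]
gt0 [304.1 121.4]
gt1 [121.1 121.1]
tR [332.1 119.6]
tL [ 92.2 119.1]
tRi [304.3 119.5]
tLi [119.8 119.2]
190 L [217, 216, 217, 218, 217, 216, 216, 213, 210, 209, 208, 214, 215, 208, 172, 148, 178, 207, 217, 218, 218, 219, 218, 218, 218, 217, 216, 219, 220, 219, 217, 219, 219, 223, 218, 185, 143, 135, 138, 154, 177, 186, 188, 185, 186, 185, 188, 184, 160, 144, 142, 139, 140, 138, 146, 178, 206, 216, 218, 219, 217, 220, 218, 218, 217, 217, 218, 217, 219, 219, 219, 218, 217, 217, 217, 217, 218, 219, 220, 219] R [219, 220, 222, 222, 221, 220, 220, 218, 220, 222, 224, 221, 220, 220, 222, 222, 220, 219, 220, 223, 215, 186, 161, 163, 184, 203, 208, 208, 210, 209, 209, 210, 209, 207, 209, 208, 208, 209, 208, 209, 210, 208, 208, 209]
215 L [212, 211, 210, 209, 211, 212, 203, 170, 127, 118, 148, 203, 221, 219, 219, 218, 217, 217, 218, 217, 2
[... 746 characters left out ...]
, 52, 54, 49, 50, 49, 59] [53, 54, 55, 57, 57, 63, 67, 87, 104, 119, 135, 148, 156, 155, 155, 153, 156, 155, 157, 157, 157, 157, 157, 159, 159, 159, 157, 160, 159, 158, 160, 161, 171, 198, 208, 211, 210, 209]
(108, 309, 335, 17) [[-196.3, -260.1], [-183.4, -251.4], [-183.0, -122.3], [-188.5, -119.7], [-189.8, -94.2], [-189.9, 105.8], [-191.1, 116.0], [-201.9, 122.6]]
(200, 194, 60, 106) [[-32.7, -36.5], [-42.1, 30.3], [-51.2, 34.7], [-91.3, 28.7], [-95.2, -21.0], [-136.8, -13.7], [-172.4, -19.9], [-165.4, -26.6], [-153.7, -19.8], [-115.1, -22.3], [-107.2, -32.0], [-89.6, -36.3], [-92.3, -46.8]]
(283, 0, 13, 36) [[401.9, -83.7], [352.0, -87.3], [311.2, -77.7], [297.1, -92.5], [401.9, -101.6]]
```

```bash
echo '{"O":[0.6762,0.0556]}' > C.json
python3 - <<'E'
from h import *
print(ball()[0]); ballto(-76,-72,70);ballto(-76,-72,34);print(bot.read_state()['force'])
E
```

```text
[-80.16481425 -69.65822833 126.28521069]
xyz [-33.6   1.3  46.1] rot [-0.0145  0.0088  0.0015] deg 1.0
xyz [-56.5   1.7  73.8] rot [-0.0145  0.0088  0.0015] deg 1.0
[-0.8590982   2.66942894 -0.92912643]
```

```bash
python3 -m handwheel '[{"xyz":[-17,1,23],"delta_rot":[-0.0145,0.0088,0],"hand":1},{"xyz":[-34,1,46],"delta_rot":[-0.0145,0.0088,0],"hand":1},{"xyz":[-46,1.5,60],"delta_rot":[-0.0145,0.0088,0],"hand":1},{"xyz":[-56.5,1.5,74],"delta_rot":[-0.0145,0.0088,0],"hand":1},{"xyz":[-56.5,1.5,74],"delta_rot":[-0.0145,0.0088,0],"hand":1}]'
python3 - <<'E'
from h import *
print(ball()[0]); ballto(-74,-16,34)
s=bot.read_state();p=np.array(s['position']);R=np.array(s['tcp_rot'])
im=vision.capture('side');cv2.imwrite('pics/s5.png',im[:,:,::-1])
for L in(.105,.114,.122): print(proj('side',p+R[:,2]*L),proj('top',p+R[:,2]*L))
im=vision.capture('top');cv2.imwrite('pics/t5.png',im[:,:,::-1])
for c in blobs(im,(20,90,90),(32,255,255),200): print([np.round(w2c(onz('top',q,.044))[:2],1).tolist() for q in cv2.boxPoints(cv2.minAreaRect(c))], cv2.contourArea(c))
h=cv2.cvtColor(im,cv2.COLOR_RGB2GRAY)
u=proj('top',p+R[:,2]*.114).astype(int); print(u); print(h[u[1]-9:u[1]+9,u[0]-6:u[0]+7])
E
```

```text
time_s: 5.35
position: [0.5228, 0.0046, 0.1278]
tcp_rot: [[0.754, -0.145, 0.64], [-0.117, -0.989, -0.086], [0.646, -0.01, -0.763]]
force: [0.1, 0.5, -0.9]
opening: 0.184
grasp_force: 30.0
[-70.38533059 -72.12009206  40.8188909 ]
xyz [ -6.8 -57.3   3.5] rot [-0.0107 -0.0042 -0.0024] deg 0.7
[258.97942329 215.06960189] [287.74707254 208.65952649]
[258.23960318 217.7297325 ] [287.88291694 207.12075251]
[257.58299717 220.09065478] [288.00253352 205.76579867]
[[-40.8, 32.4], [-30.1, -40.1], [-103.6, -50.5], [-114.1, 21.4]] 621.0
[[-120.2, 470.6], [-21.7, 443.9], [-56.3, 339.8], [-154.0, 367.5]] 1209.0
[287 207]
[[163 164 166 165 169 165 169 167 166 167 165 162 167]
 [163 165 166 166 167 166 168 167 167 167 164 162 169]
 [163 167 165 166 168 167 168 167 167 167 162 163 168]
 [164 167 164 167 167 166 168 167 167 167 161 163 168]
 [163 168 164 167 167 168 169 166 168 166 161 165 170]
 [163 168 164 169 165 168 168 165 168 165 161 166 170]
 [165 167 165 170 166 169 169 168 169 166 161 165 169]
 [164 166 166 172 168 171 173 173 172 167 162 167 169]
 [168 170 170 175 171 140 114  88 101 141 165 168 171]
 [166 108 110 115 112  69  50  34  44  90 169 170 172]
 [172  84  88  89  73  41  41  37  35  52 140 171 171]
 [112  87  91  91  79  92  91  94 115  74 131 172 171]
 [ 89  89  93  90  69 103  98 101 107 100 156 171 171]
 [ 90  90  94  91  72 105  97  99  99 101 140 171 170]
 [ 90  91  94  91  65  99  97  99  99 105 164 171 170]
 [ 90  91  93  92  79  97  98  99  99 105 171 171 169]
 [ 91  91  92  88  64  96  98  99 100 121 172 171 169]
 [ 91  91  98 163  64  96  99  99 100 124 172 172 169]]
```

```bash
echo '{"O":[0.6762,0.0556],"L":0.108}' > C.json
python3 - <<'E'
from h import *
print(ball()[0]); ballto(-74,-70,33); ballto(-74,-58,33)
E
```

```text
[-76.68916874 -71.35356719  42.48676741]
xyz [-4.4 -2.6  9. ] rot [-0.0129  0.0032 -0.006 ] deg 0.8
xyz [ -4.4 -14.6   9.2] rot [-0.0129  0.0032 -0.006 ] deg 0.8
```

```bash
python3 -m handwheel '[{"xyz":[-3.5,0,4],"delta_rot":[0,0,0],"hand":1},{"xyz":[-3.5,0,4],"delta_rot":[0,0,0],"hand":1},{"xyz":[-3.5,0,4],"delta_rot":[0,0,0],"hand":1},{"xyz":[-3.5,0,4],"delta_rot":[0,0,0],"hand":1},{"xyz":[-3.5,0,4],"delta_rot":[0,0,0],"hand":1}]'
python3 - <<'E'
from h import *
for i in range(3): print(ball()[0])
ballto(-74,-58,33)
E
```

```text
time_s: 6.08
position: [0.5239, 0.0058, 0.1246]
tcp_rot: [[0.752, -0.143, 0.643], [-0.117, -0.99, -0.083], [0.649, -0.013, -0.761]]
force: [-1.2, 0.0, -1.3]
opening: 0.182
grasp_force: 30.0
[-73.08287486 -70.49965571  42.45875572]
[-73.08287486 -70.49965571  42.45875572]
[-73.08287486 -70.49965571  42.45875572]
xyz [ -6.  -13.9   6.8] rot [-0.0139 -0.0077 -0.003 ] deg 0.9
```

```bash
python3 -m handwheel '[{"xyz":[-3,0,4],"delta_rot":[-0.01,0,0],"hand":1},{"xyz":[-5.2,0,6.2],"delta_rot":[-0.01,0,0],"hand":1},{"xyz":[-5.2,-5,6.2],"delta_rot":[-0.01,0,0],"hand":1},{"xyz":[-5.2,-12,6.2],"delta_rot":[-0.01,0,0],"hand":1},{"xyz":[-5.2,-12,6.2],"delta_rot":[-0.01,0,0],"hand":1}]'
python3 - <<'E'
from h import *
print(ball()[0]);im=vision.capture('top');print(ball()[0]);
s=bot.read_state();p=np.array(s['position']);R=np.array(s['tcp_rot']);print(proj('top',p+R[:,2]*.108))
cv2.imwrite('pics/t6.png',im[:,:,::-1])
for c in blobs(im,(20,90,90),(32,255,255),500)[:1]: print([np.round(w2c(onz('top',q,.044))[:2],1).tolist() for q in cv2.boxPoints(cv2.minAreaRect(c))])
im=vision.capture('side');cv2.imwrite('pics/s6.png',im[:,:,::-1]); print(ball()[0]);ballto(-74,-58,33)
E
```

```text
time_s: 6.7
position: [0.5259, 0.0185, 0.1165]
tcp_rot: [[0.752, -0.148, 0.642], [-0.116, -0.989, -0.092], [0.649, -0.005, -0.761]]
force: [0.5, 1.0, 1.0]
opening: 0.182
grasp_force: 30.0
[-73.00210531 -58.59908084  34.25544047]
[-73.03885218 -58.76010551  34.20103788]
[283.1555584  207.74562035]
[[-40.8, 32.4], [-30.1, -40.1], [-103.6, -50.5], [-114.1, 21.4]]
[-73.08945941 -58.93824277  34.1559087 ]
xyz [-0.6 -1.4  0.3] rot [-0.0046 -0.0074 -0.0021] deg 0.5
```

```bash
python3 -m handwheel '[{"xyz":[-0.5,-6,0.5],"delta_rot":[0,0,0],"hand":1},{"xyz":[-0.5,-12,0.5],"delta_rot":[0,0,0],"hand":1},{"xyz":[-0.5,-18,0.5],"delta_rot":[0,0,0],"hand":1},{"xyz":[-0.5,-24,0.5],"delta_rot":[0,0,0],"hand":1},{"xyz":[-0.5,-30,0.5],"delta_rot":[0,0,0],"hand":1}]'
cat > look.py <<'E'
from h import *
im=vision.capture('top');print('ball',np.round(ball()[0],1))
for c in blobs(im,(20,90,90),(32,255,255),60):
    r=cv2.minAreaRect(c)
    if 220<r[0][0]<300: q=np.array([w2c(onz('top',q,.044))[:2] for q in cv2.boxPoints(r)]); print(np.round(q,1).tolist(),'c',np.round(q.mean(0),1),'area',cv2.contourArea(c))
E
python3 look.py
```

```text
time_s: 7.42
position: [0.5302, 0.0478, 0.1158]
tcp_rot: [[0.752, -0.15, 0.642], [-0.117, -0.989, -0.093], [0.648, -0.005, -0.761]]
force: [0.1, -2.1, 1.8]
opening: 0.18
grasp_force: 30.0
ball [-73.2 -28.4  33.6]
[[-102.7, 54.3], [-25.5, 53.5], [-27.3, -22.8], [-104.4, -21.3]] c [-65.   15.9] area 611.0
```

```bash
python3 -m handwheel '[{"xyz":[0,-4,0.5],"delta_rot":[0,0,0],"hand":1},{"xyz":[0,-8,0.5],"delta_rot":[0,0,0],"hand":1},{"xyz":[0,-11,0.5],"delta_rot":[0,0,0],"hand":1},{"xyz":[0,-12,0.5],"delta_rot":[0,0,0],"hand":1},{"xyz":[0,-13,0.5],"delta_rot":[0,0,0],"hand":1}]'
python3 look.py
python3 -m handwheel '[{"xyz":[0,-0.5,0],"delta_rot":[0,0,0],"hand":1},{"xyz":[0,-1,0],"delta_rot":[0,0,0],"hand":1},{"xyz":[0,-1.5,0],"delta_rot":[0,0,0],"hand":1},{"xyz":[0,-2,0],"delta_rot":[0,0,0],"hand":1},{"xyz":[0,-2,0],"delta_rot":[0,0,0],"hand":1}]'
python3 look.py
```

```text
time_s: 8.1
position: [0.5323, 0.0602, 0.1153]
tcp_rot: [[0.753, -0.15, 0.641], [-0.117, -0.989, -0.093], [0.648, -0.005, -0.762]]
force: [0.3, -2.6, 1.3]
opening: 0.181
grasp_force: 30.0
ball [-72.9 -16.5  33.1]
[[-101.1, 66.5], [-24.1, 65.1], [-26.6, -11.6], [-103.5, -9.5]] c [-63.8  27.6] area 611.0
time_s: 8.78
position: [0.5325, 0.0622, 0.1153]
tcp_rot: [[0.753, -0.15, 0.641], [-0.117, -0.989, -0.093], [0.648, -0.005, -0.762]]
force: [-0.4, -3.0, 0.9]
opening: 0.182
grasp_force: 30.0
ball [-73.1 -14.6  33. ]
[[-100.0, 68.8], [-22.5, 65.6], [-26.7, -10.3], [-104.1, -6.5]] c [-63.3  29.4] area 616.0
```

```bash
python3 -m handwheel '[{"xyz":[0,-0.5,0],"delta_rot":[0,0,0],"hand":1},{"xyz":[0,-1,0],"delta_rot":[0,0,0],"hand":1},{"xyz":[0,-1.5,0],"delta_rot":[0,0,0],"hand":1},{"xyz":[0,-2,0],"delta_rot":[0,0,0],"hand":1},{"xyz":[0,-2,0],"delta_rot":[0,0,0],"hand":1}]'
python3 look.py
python3 -m handwheel '[{"xyz":[0,-0.5,0],"delta_rot":[0,0,0],"hand":1},{"xyz":[0,-1,0],"delta_rot":[0,0,0],"hand":1},{"xyz":[0,-1.5,0],"delta_rot":[0,0,0],"hand":1},{"xyz":[0,-2,0],"delta_rot":[0,0,0],"hand":1},{"xyz":[0,-2,0],"delta_rot":[0,0,0],"hand":1}]'
python3 look.py
```

```text
time_s: 9.45
position: [0.5326, 0.0641, 0.1152]
tcp_rot: [[0.753, -0.15, 0.641], [-0.118, -0.989, -0.093], [0.647, -0.005, -0.762]]
force: [-0.1, -5.0, 0.4]
opening: 0.182
grasp_force: 30.0
ball [-73.3 -12.7  32.9]
[[-100.0, 68.8], [-22.5, 65.6], [-26.7, -10.3], [-104.1, -6.5]] c [-63.3  29.4] area 613.0
time_s: 10.12
position: [0.533, 0.066, 0.1152]
tcp_rot: [[0.753, -0.15, 0.641], [-0.118, -0.989, -0.093], [0.647, -0.005, -0.762]]
force: [-0.2, -5.9, -0.2]
opening: 0.184
grasp_force: 30.0
ball [-73.3 -10.8  32.8]
[[-100.3, 68.7], [-23.4, 66.9], [-26.3, -9.5], [-103.1, -7.0]] c [-63.3  29.8] area 608.0
```

Run:
```python
from h import *
M=dict(np.load('w4.npz')); g=cv2.cvtColor(cv2.imread('pics/w4.png'),cv2.COLOR_BGR2GRAY).astype(float)
pts=[]
for r in range(182,232,2):
    row=g[r]; e=int(round(182.7-(r-190)*.16))
    w=row[e-9:e+8]; k=[i for i in range(len(w)-1) if w[i]<172<=w[i+1]]
    if k: i=k[-1]; c=e-9+i+(172-w[i])/(w[i+1]-w[i]); pts.append(w2c(onz('wrist',(c,r),.022,M))[:2])
pts=np.array(pts);k=np.polyfit(pts[:,0],pts[:,1],1);print('fence base',np.degrees(np.arctan(k[0])),np.polyval(k,[-100,-60,0]),np.std(pts[:,1]-np.polyval(k,pts[:,0])),len(pts))
im=vision.capture('top');cv2.imwrite('pics/t7.png',im[:,:,::-1])
# pad edges: yellow-ness b-channel threshold subpixel, rows and cols through the pad
b=(im[:,:,0].astype(float)-im[:,:,2])
for rect,name in [((196,216),'L'),((196,216),'R')]:
    P=[]
    for r in range(*rect):
        v=b[r,225:300]; idx=np.where(v>45)[0]; i=idx[0] if name=='L' else idx[-1]; j=i-1 if name=='L' else i+1
        c=225+i+(j-i)*(v[i]-45)/(v[i]-v[j]); P.append(w2c(onz('top',(c,r),.044))[:2])
    P=np.array(P);k=np.polyfit(P[:,0],P[:,1],1);print(name,np.degrees(np.arctan(k[0])),np.polyval(k,[-100,-60,-20]),np.std(P[:,1]-np.polyval(k,P[:,0])))
# fence/bed in top image, profiles near pad
for r in (185,190,225): print(r,im[r,228:262].astype(int).sum(1).tolist())
for p in [(-10,70,22),(-140,70,22),(-10,70,52),(-140,70,52)]: print(proj('top',c2w(*p)))
```

```text
fence base 0.0635325595171766 [70.67414203 70.71849614 70.78502731] 0.11548843246106906 24
L 43.7574511492282 [ 40.88440121  79.18604107 117.48768093] 19.59324095250791
R 18.0124728031737 [-24.34522626 -11.33881077   1.66760471] 3.810318625879961
185 [483, 496, 487, 507, 499, 253, 270, 226, 138, 128, 166, 398, 386, 384, 377, 348, 426, 436, 430, 402, 470, 473, 505, 495, 485, 494, 496, 498, 486, 488, 492, 487, 491, 496]
190 [498, 492, 501, 502, 251, 272, 273, 143, 129, 153, 416, 389, 389, 432, 156, 393, 391, 393, 392, 394, 398, 399, 401, 408, 410, 408, 411, 411, 417, 422, 425, 425, 425, 429]
225 [265, 230, 124, 135, 246, 398, 390, 384, 318, 413, 295, 340, 261, 263, 266, 262, 272, 268, 265, 263, 259, 255, 267, 475, 504, 491, 493, 502, 505, 511, 517, 524, 521, 280]
[243.19271345 181.69485738]
[236.48763961 224.41737224]
[242.80127901 179.42309626]
[235.96142401 222.93409749]
```

Run:
```python
from h import *
im=cv2.imread('pics/t7.png')[:,:,::-1]
b=(im[:,:,0].astype(float)-im[:,:,2])
print(b[207,232:280].astype(int).tolist()); print(b[180:235,255].astype(int).tolist())
def fit(A,rng,lo,hi,first,T,swap):
    P=[]
    for r in rng:
        v=A[r,lo:hi] if not swap else A[lo:hi,r]; idx=np.where(v>T)[0]
        i=idx[0] if first else idx[-1]; j=i-1 if first else i+1
        c=lo+i+(j-i)*(v[i]-T)/(v[i]-v[j]); P.append(w2c(onz('top',(r,c) if swap else (c,r),.044))[:2])
    P=np.array(P); a=1 if swap else 0; k=np.polyfit(P[:,a],P[:,1-a],1); res=P[:,1-a]-np.polyval(k,P[:,a]); ok=abs(res)<2; k=np.polyfit(P[ok,a],P[ok,1-a],1)
    print('edge',np.round(np.degrees(np.arctan(k[0])),2),np.round(np.polyval(k,30 if swap else -65),1),'std',round(res[ok].std(),2),ok.sum())
T=60
fit(b,range(194,208),232,285,True,T,False);fit(b,range(194,207),232,285,False,T,False)
fit(b,range(247,260),175,235,True,T,True);fit(b,range(245,262),175,235,False,T,True)
```

```text
[3, 4, 4, 5, 5, 5, 3, 24, 87, 84, 83, 83, 83, 84, 85, 85, 86, 86, 86, 87, 88, 88, 89, 90, 90, 89, 90, 91, 92, 94, 94, 56, 39, 38, 50, 50, 52, 51, 52, 43, 9, 10, 10, 11, 10, 12, 10, 11]
[5, 10, 12, 10, 10, 9, 6, 73, 90, 87, 86, 87, 86, 87, 87, 87, 88, 88, 88, 87, 88, 88, 88, 89, 89, 89, 89, 90, 90, 89, 90, 92, 84, 42, 7, 5, 6, 6, 6, 6, 6, 10, 11, 10, 11, 10, 10, 10, 11, 11, 10, 8, 5, 4, 3]
edge -1.68 66.9 std 0.28 14
edge -3.03 -7.4 std 0.69 11
edge 1.26 -25.1 std 0.25 13Traceback (most recent call last):
  File "<stdin>", line 15, in <module>
  File "<stdin>", line 10, in fit
IndexError: index 60 is out of bounds for axis 0 with size 60
```

Run:
```python
from h import *
im=cv2.imread('pics/t7.png')[:,:,::-1].astype(int)
for r in range(188,216,2): print(r,im[r,232:250].sum(1).tolist())
```

```text
188 [509, 259, 272, 174, 130, 144, 295, 389, 387, 384, 290, 341, 396, 390, 391, 395, 396, 400]
190 [251, 272, 273, 143, 129, 153, 416, 389, 389, 432, 156, 393, 391, 393, 392, 394, 398, 399]
192 [257, 272, 239, 129, 133, 156, 273, 236, 325, 355, 213, 403, 395, 395, 396, 395, 401, 401]
194 [264, 274, 200, 130, 141, 282, 366, 359, 383, 296, 344, 396, 391, 394, 397, 398, 402, 400]
196 [273, 276, 159, 131, 155, 414, 385, 391, 433, 182, 410, 393, 390, 396, 396, 403, 405, 405]
198 [272, 226, 133, 129, 169, 401, 389, 387, 368, 291, 396, 394, 396, 394, 398, 403, 403, 404]
200 [276, 198, 130, 140, 266, 394, 386, 384, 304, 387, 397, 394, 398, 395, 398, 401, 404, 409]
202 [274, 160, 132, 159, 402, 391, 390, 383, 189, 403, 395, 395, 398, 399, 400, 404, 406, 405]
204 [224, 135, 130, 165, 402, 390, 387, 377, 305, 399, 397, 396, 398, 399, 400, 405, 409, 408]
206 [234, 130, 137, 251, 397, 390, 387, 317, 403, 397, 396, 397, 400, 402, 402, 404, 409, 412]
208 [156, 130, 155, 384, 392, 391, 387, 257, 400, 400, 397, 401, 401, 402, 406, 409, 413, 411]
210 [131, 128, 169, 434, 390, 390, 379, 177, 242, 243, 282, 327, 372, 397, 420, 420, 419, 421]
212 [131, 136, 243, 397, 390, 388, 323, 382, 377, 485, 471, 461, 465, 451, 202, 215, 182, 206]
214 [131, 159, 404, 400, 394, 384, 243, 513, 418, 513, 497, 494, 496, 502, 511, 505, 505, 514]
```

```bash
python3 -m handwheel '[{"xyz":[0,5,0],"delta_rot":[0,0,0],"hand":1},{"xyz":[0,9,0],"delta_rot":[0,0,0],"hand":1},{"xyz":[5,9,4.2],"delta_rot":[0,0,0],"hand":1},{"xyz":[10.5,9,8.9],"delta_rot":[0,0,0],"hand":1},{"xyz":[10.5,6,8.9],"delta_rot":[0,0,0],"hand":1}]'
python3 -m handwheel '[{"xyz":[0,-2,0],"delta_rot":[0,0,0],"hand":1},{"xyz":[0,-4,0],"delta_rot":[0,0,0],"hand":1},{"xyz":[0,-5,0],"delta_rot":[0,0,0],"hand":1},{"xyz":[0,-6,0],"delta_rot":[0,0,0],"hand":1},{"xyz":[0,-7,0],"delta_rot":[0,0,0],"hand":1}]'
cat > look2.py <<'E'
from h import *
im=vision.capture('top');print('ball',np.round(ball()[0],1)); b=(im[:,:,0].astype(float)-im[:,:,2])
m=(b>60).astype(np.uint8); m[:,:225]=0;m[:,300:]=0;m[:185]=0;m[230:]=0
P=[];Q=[]
for r in range(192,208):
    v=b[r,230:260]; i=np.where(v>55)[0][0]; c=230+i-(v[i]-55)/(v[i]-v[i-1]); P.append(w2c(onz('top',(c,r),.044))[:2])
for c in range(246,258):
    v=b[175:205,c]; i=np.where(v>55)[0]
    i=i[0]; r=175+i-(v[i]-55)/(v[i]-v[i-1]) if i>0 else np.nan; Q.append(w2c(onz('top',(c,r),.044))[:2])
P=np.array(P);Q=np.array(Q);k=np.polyfit(P[:,0],P[:,1],1);q=np.polyfit(Q[:,1],Q[:,0],1)
print('left edge deg',round(np.degrees(np.arctan(k[0])),2),'y@-100,-25',np.round(np.polyval(k,[-100,-25]),1),'far edge deg',round(-np.degrees(np.arctan(q[0])),2),'x',round(np.polyval(q,32),1))
g=im.astype(int).sum(2); print('gap',[int(np.clip(390-g[r,238:246],0,None)[:6].sum()) for r in range(188,210)])
cv2.imwrite('pics/t_last.png',im[:,:,::-1])
E
python3 look2.py
```

```text
time_s: 10.85
position: [0.5397, 0.0589, 0.1151]
tcp_rot: [[0.757, -0.149, 0.636], [-0.117, -0.989, -0.092], [0.643, -0.005, -0.766]]
force: [-11.2, -1.2, 13.8]
opening: 0.184
grasp_force: 30.0
time_s: 11.48
position: [0.5453, 0.0643, 0.1149]
tcp_rot: [[0.754, -0.153, 0.639], [-0.12, -0.988, -0.095], [0.646, -0.005, -0.763]]
force: [-5.6, -5.8, 5.9]
opening: 0.186
grasp_force: 30.0
ball [-60.8 -10.7  32.5]
left edge deg 0.25 y@-100,-25 [68.  68.3] far edge deg 0.4 x -23.6
gap [229, 169, 94, 98, 399, 505, 161, 150, 97, 78, 31, 81, 90, 160, 159, 83, 56, 60, 83, 103, 138, 118]
```

The pad now reads flat on the fence (0.3°). The z and x force suggests the ball was dragging on the bed, so I raise it a little, back off and check the stick.

```bash
python3 -m handwheel '[{"xyz":[2.6,0,-3],"delta_rot":[0,0,0],"hand":1},{"xyz":[2.6,0,-3],"delta_rot":[0,0,0],"hand":1},{"xyz":[2.6,4,-3],"delta_rot":[0,0,0],"hand":1},{"xyz":[2.6,12,-3],"delta_rot":[0,0,0],"hand":1},{"xyz":[2.6,25,-3],"delta_rot":[0,0,0],"hand":1}]'
python3 look2.py
python3 - <<'E'
from h import *
s=bot.read_state();p=np.array(s['position']);R=np.array(s['tcp_rot']);print(s['force'])
im=cv2.imread('pics/t_last.png'); h=cv2.cvtColor(im,cv2.COLOR_BGR2GRAY)
for L in (.1,.108,.116): print(proj('top',p+R[:,2]*L),proj('side',p+R[:,2]*L),proj('wrist',p+R[:,2]*L))
u=proj('top',p+R[:,2]*.108).astype(int); print(u); print(h[u[1]-8:u[1]+7,u[0]-8:u[0]+9])
M=vision.camera_model('wrist');w=vision.capture('wrist');si=vision.capture('side')
a=cv2.resize(w[130:280,180:330],(560,560),interpolation=cv2.INTER_CUBIC); cv2.imwrite('pics/w8.png',a[:,:,::-1]); cv2.imwrite('pics/w8f.png',w[:,:,::-1]);np.savez('w8.npz',**M)
E
```

```text
time_s: 12.15
position: [0.5433, 0.0407, 0.1188]
tcp_rot: [[0.754, -0.147, 0.641], [-0.115, -0.989, -0.092], [0.647, -0.005, -0.762]]
force: [0.2, 0.1, -0.2]
opening: 0.181
grasp_force: 30.0
ball [-59.4 -35.4  36.3]
left edge deg -0.02 y@-100,-25 [67.6 67.5] far edge deg 0.45 x -23.6
gap [194, 195, 150, 131, 413, 506, 168, 195, 196, 151, 103, 101, 117, 151, 201, 142, 95, 84, 79, 117, 193, 192]
[-0.09946911 -0.81679193 -1.43150912]
[275.77615041 203.28876407] [267.45476761 222.12819743] [279.17104919 199.44119065]
[275.96830902 201.95044728] [266.76649563 224.51104773] [279.16501399 197.64447985]
[276.15877754 200.62390145] [266.07924238 226.89037106] [279.15927402 195.93566105]
[275 201]
[[162 149 167 167 166 164 165 166 166 169 164 165 162 164 165 164 169]
 [164 132 167 167 166 164 165 166 166 169 164 165 163 164 165 164 170]
 [171 157 167 166 165 164 166 166 166 169 165 164 162 164 165 164 171]
 [162 163 167 166 164 164 166 168 167 169 167 163 163 164 164 163 170]
 [150 165 167 167 164 165 167 170 172 173 171 164 163 165 163 164 168]
 [148 166 167 168 167 170 173 173 113  97 103 170 165 165 163 165 167]
 [164 167 169 171 167 110 112  88  49  38  48 121 167 166 164 166 166]
 [150 171 170 110 111  86  72  38  31  33  35  66 170 166 164 167 165]
 [137 171 110  86  89  90  80  89  94 117  73  84 139 166 163 167 165]
 [ 96 112  88  90  90  90  70  98 102 108  98 119 162 166 163 168 164]
 [ 84  90  90  92  90  91  77  98 100 100 102 125 169 166 163 168 164]
 [ 87  90  92  91  91  91  83  97 100 100 103 131 168 165 164 168 164]
 [ 88  91  92  90  91  93  96  98 100 100 103 139 169 164 164 167 164]
 [ 90  92  92  91  90  81 101  97 100  99 102 156 169 163 165 166 165]
 [ 91  93  92  90  91  81 103  98 100 100 103 161 168 163 167 166 166]]
```

View pics/w8.png

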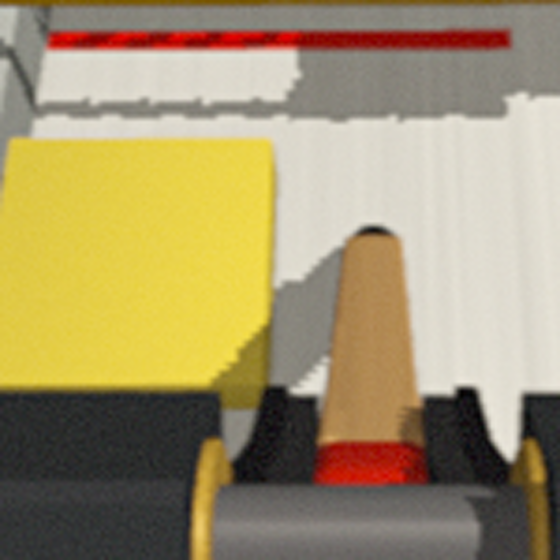

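The close wrist view shows the pad flat along the fence. The stick tip is to its right, at crop (373,230), and the guard's shadow lies ahead of the pad. Before going round behind the pad I check the arm's near-reach from the joint readings.

Run:
```python
from h import *
s=bot.read_state();print(np.round(s['joint_positions'],2),s['position'],np.round(s['tcp_rot'],3).tolist())
from scipy.optimize import least_squares
d=np.radians
data=[([30.224,82.088],0,np.hypot(.174,.6),.192)]
q=np.array(s['joint_positions']);p=np.array(s['position']);R=np.array(s['tcp_rot'])
t=np.arccos(-R[2,2]); a=d(q[0])
data.append((q[1:3].tolist(),t,None,None))
# wrist centre = p - T*z ; z world
def wrist(v,qq): L1,L2,H=v; a2,a3=d(qq[0]),d(qq[0]+qq[1]); return L1*np.sin(a2)+L2*np.sin(a3), H+L1*np.cos(a2)+L2*np.cos(a3)
def f(x):
    v=x[:3];T=x[3];r1=wrist(v,data[0][0]);r2=wrist(v,q[1:3]);w=p-T*R[:,2]
    return [r1[0]-data[0][2],r1[1]-T-.192,r2[0]-np.hypot(*w[:2]),r2[1]-w[2]]
o=least_squares(f,[.4,.4,.2,.2]);print(o.x,o.cost)
x=o.x
# reach check: fold angle for ball targets at tilt
for tilt in (25,30,35,40,45):
  for bx in (-125,-108,-60,10):
    Rr=toolR(C['yaw'],tilt);w=c2w(bx,26,36)-Rr[:,2]*(C['L']+x[3]); rr=np.hypot(*w[:2]);D=np.hypot(rr,w[2]-x[2]); c=(D*D-x[0]**2-x[1]**2)/(2*x[0]*x[1]); print(tilt,bx,round(rr,3),round(w[2],3),'j3',round(np.degrees(np.arccos(np.clip(c,-1,1))),1),end=' | ')
  print()
```

```text
[ -7.03  30.2  130.6  182.26  21.15 -90.75] [0.54317265 0.04005682 0.11881879] [[0.753, -0.149, 0.64], [-0.117, -0.989, -0.093], [0.647, -0.005, -0.762]]
[ 1.00703599  0.1273302  -0.63586754 -0.00606487] 3.3867478072049542e-31
25 -125 0.525 0.128 j3 131.8 | 25 -108 0.541 0.128 j3 126.9 | 25 -60 0.586 0.128 j3 113.6 | 25 10 0.653 0.128 j3 94.4 | 
30 -125 0.517 0.124 j3 136.1 | 30 -108 0.533 0.124 j3 130.9 | 30 -60 0.579 0.124 j3 117.3 | 30 10 0.646 0.124 j3 98.0 | 
35 -125 0.51 0.12 j3 141.0 | 35 -108 0.526 0.12 j3 135.4 | 35 -60 0.572 0.12 j3 121.2 | 35 10 0.638 0.12 j3 101.8 | 
40 -125 0.504 0.114 j3 146.6 | 40 -108 0.52 0.114 j3 140.5 | 40 -60 0.565 0.114 j3 125.5 | 40 10 0.632 0.114 j3 105.6 | 
45 -125 0.498 0.108 j3 153.3 | 45 -108 0.514 0.108 j3 146.2 | 45 -60 0.559 0.108 j3 130.0 | 45 10 0.625 0.108 j3 109.6 |
```

```bash
echo '{"O":[0.6762,0.0556],"L":0.111}' > C.json
python3 - <<'E'
from h import *
print(ball()[0]);ballto(-90,-37,37,35); ballto(-124,-37,37,30); ballto(-124,26,35,30)
E
```

```text
[-57.37016516 -34.87099911  34.20046676]
xyz [-12.7   1.7 -22.8] rot [-0.0036 -0.093  -0.0027] deg 5.3
xyz [-29.1   1.7 -43.5] rot [-0.0038 -0.1803 -0.0025] deg 10.3
xyz [-30.5 -61.3 -41.7] rot [-0.0038 -0.1803 -0.0025] deg 10.3
```

```bash
python3 -m handwheel '[{"xyz":[-4,1.7,-8],"delta_rot":[0,-0.03,0],"hand":1},{"xyz":[-12.7,1.7,-22.8],"delta_rot":[-0.003,-0.093,-0.002],"hand":1},{"xyz":[-21,1.7,-33],"delta_rot":[-0.003,-0.137,-0.002],"hand":1},{"xyz":[-29,1.7,-43.5],"delta_rot":[-0.003,-0.18,-0.002],"hand":1},{"xyz":[-29,1.7,-43.5],"delta_rot":[-0.003,-0.18,-0.002],"hand":1}]'
python3 - <<'E'
from h import *
print(ball()[0],bot.read_state()['joint_positions']); ballto(-124,24,34,30)
E
```

```text
time_s: 12.92
position: [0.4926, 0.0457, 0.1329]
tcp_rot: [[0.854, -0.146, 0.498], [-0.129, -0.989, -0.07], [0.503, -0.004, -0.864]]
force: [0.4, -0.2, -0.3]
opening: 0.181
grasp_force: 30.0
[-124.15949897  -36.63044526   37.02702091] [  -7.47900867   21.82516533  128.50107751  205.63268673    0.60783923
 -114.6920439 ]
xyz [ -0.9 -61.2   3. ] rot [-0.0053 -0.0039  0.0005] deg 0.4
```

Run:
```python
from h import *
ballto(-122,-37,35,37)
ballto(-122,24,35,37)
```

```text
xyz [-12.3  -0.2   3.6] rot [-0.0053  0.1183  0.0002] deg 6.8
xyz [-12.2 -61.2   3.9] rot [-0.0053  0.1183  0.0002] deg 6.8
```

```bash
python3 -m handwheel '[{"xyz":[-6,0,1.8],"delta_rot":[-0.005,0.06,0],"hand":1},{"xyz":[-12.3,0,3.6],"delta_rot":[-0.005,0.118,0],"hand":1},{"xyz":[-12.3,-20,3.6],"delta_rot":[-0.005,0.118,0],"hand":1},{"xyz":[-12.3,-40,3.7],"delta_rot":[-0.005,0.118,0],"hand":1},{"xyz":[-12.3,-61,3.9],"delta_rot":[-0.005,0.118,0],"hand":1}]'
python3 look2.py
python3 - <<'E'
from h import *
print(bot.read_state()['joint_positions']); ballto(-112,26,34,38)
E
```

```text
time_s: 13.55
position: [0.4931, 0.1079, 0.1228]
tcp_rot: [[0.791, -0.15, 0.594], [-0.12, -0.989, -0.09], [0.601, 0.0, -0.8]]
force: [0.7, 0.1, -0.1]
opening: 0.183
grasp_force: 30.0
ball [-121.9   26.5   34.3]
left edge deg -0.03 y@-100,-25 [67.5 67.4] far edge deg 0.46 x -23.7
gap [238, 247, 178, 177, 456, 551, 217, 228, 224, 196, 147, 143, 161, 187, 229, 163, 125, 112, 109, 137, 207, 194]
[   5.40188293   27.07991484  131.33223795  209.96204932   16.68041616
 -107.78678586]
xyz [5.7 0.3 6.2] rot [-0.0022  0.0184  0.0025] deg 1.1
```

```bash
cat > way.py <<'E'
import sys
from h import *
s=bot.read_state(); print('ball',np.round(ball()[0],1))
for w in json.loads(sys.argv[1]): ballto(*w,st=s)
E
python3 way.py '[[-114,24,34.5,37.5],[-107,24,34.5,38],[-99,24.5,34.5,39],[-91,25,34.5,40],[-83,25.5,34.5,41]]'
```

```text
ball [-121.9   26.5   34.3]
xyz [5.3 2.3 4.6] rot [-0.0021  0.0097  0.0026] deg 0.6
xyz [10.   2.3  8.8] rot [-0.0022  0.0184  0.0025] deg 1.1
xyz [14.4  1.9 13.7] rot [-0.0022  0.0359  0.0025] deg 2.1
xyz [18.9  1.4 18.6] rot [-0.0022  0.0534  0.0025] deg 3.1
xyz [23.3  0.9 23.5] rot [-0.0022  0.0708  0.0025] deg 4.1
```

```bash
python3 -m handwheel '[{"xyz":[5.3,2.3,4.6],"delta_rot":[-0.002,0.01,0.002],"hand":1},{"xyz":[10,2.3,8.8],"delta_rot":[-0.002,0.018,0.002],"hand":1},{"xyz":[14.4,1.9,13.7],"delta_rot":[-0.002,0.036,0.002],"hand":1},{"xyz":[18.9,1.4,18.6],"delta_rot":[-0.002,0.053,0.002],"hand":1},{"xyz":[23.3,0.9,23.5],"delta_rot":[-0.002,0.071,0.002],"hand":1}]'
cat > look3.py <<'E'
from h import *
im=vision.capture('top');b=(im[:,:,0].astype(float)-im[:,:,2]);cv2.imwrite('pics/t_last.png',im[:,:,::-1])
m=(b>60).astype(np.uint8);m[:,:225]=0;m[:,300:]=0;m[:160]=0;m[232:]=0
P=[]
for r in range(160,230):
    v=b[r,228:265]; i=np.where(v>60)[0]
    if len(i)>12 and i[0]>0: i=i[0]; c=228+i-(v[i]-55)/(v[i]-v[i-1]); P.append((c,r))
if len(P)>6:
    P=P[1:-1];rs=[p[1] for p in P]; W=np.array([w2c(onz('top',p,.044))[:2] for p in P]); k=np.polyfit(W[:,0],W[:,1],1);e=W[:,1]-np.polyval(k,W[:,0]);ok=abs(e)<1.2;k=np.polyfit(W[ok,0],W[ok,1],1)
    print('left edge rows',rs[0],rs[-1],'deg',round(np.degrees(np.arctan(k[0])),2),'y ends',np.round(np.polyval(k,W[[0,-1],0]),1),'x',np.round(W[[0,-1],0],1),'n',ok.sum(),'gap',[int(np.clip(390-im[p[1],int(p[0])-2:int(p[0])+2].astype(int).sum(1),0,None).sum()) for p in P])
s=bot.read_state();print('force',np.round(s['force'],1),'ball',np.round(ball()[0],1),'q',np.round(s['joint_positions'],1))
E
python3 look3.py
python3 way.py '[[-75,26,34.5,42],[-67,26.5,34.5,42.7],[-59,27,34.5,43.4],[-51,27.5,34.5,44],[-43,28,34.5,44.5]]'
```

```text
time_s: 14.22
position: [0.5255, 0.1004, 0.1178]
tcp_rot: [[0.745, -0.154, 0.649], [-0.116, -0.988, -0.102], [0.656, 0.0, -0.754]]
force: [-0.8, 0.2, -0.6]
opening: 0.18
grasp_force: 30.0
left edge rows 180 201 deg 0.07 y ends [68.1 68.1] x [ -9.6 -72.5] n 21 gap [93, 113, 183, 135, 102, 55, 110, 123, 157, 181, 112, 126, 271, 321, 136, 204, 124, 113, 100, 101, 102, 412]
force [-0.6 -1.3 -1. ] ball [-82.1  21.5  33.9] q [   4.3   30.9  130.7  202.1   23.5 -100.5]
ball [-82.1  21.5  33.9]
xyz [ 3.9 -4.1  4.3] rot [ 0.0035  0.0163 -0.0031] deg 1.0
xyz [ 8.6 -4.7  9.5] rot [ 0.0035  0.0285 -0.0031] deg 1.7
xyz [13.3 -5.2 14.8] rot [ 0.0035  0.0407 -0.0031] deg 2.3
xyz [18.1 -5.7 20.2] rot [ 0.0035  0.0512 -0.0031] deg 2.9
xyz [23.2 -6.3 25.5] rot [ 0.0035  0.0599 -0.0031] deg 3.4
```

```bash
python3 -m handwheel '[{"xyz":[3.9,-1,4.3],"delta_rot":[0.002,0.016,-0.002],"hand":1},{"xyz":[8.6,-2,9.5],"delta_rot":[0.0035,0.0285,-0.003],"hand":1},{"xyz":[13.3,-3,14.8],"delta_rot":[0.0035,0.041,-0.003],"hand":1},{"xyz":[18.1,-4,20.2],"delta_rot":[0.0035,0.051,-0.003],"hand":1},{"xyz":[23.2,-5,25.5],"delta_rot":[0.0035,0.06,-0.003],"hand":1}]'
python3 look3.py
python3 way.py '[[-35,27.5,34.5,45],[-27,28,34.5,45],[-19,28.5,34.5,45],[-11,29,34.5,45],[-3,29.5,34.5,45]]'
```

```text
time_s: 14.9
position: [0.5603, 0.1004, 0.1141]
tcp_rot: [[0.706, -0.149, 0.693], [-0.107, -0.989, -0.104], [0.7, -0.0, -0.714]]
force: [-1.3, -1.3, -0.7]
opening: 0.183
grasp_force: 30.0
left edge rows 180 188 deg -0.55 y ends [68.2 68.4] x [ -9.6 -33.4] n 8 gap [82, 92, 151, 111, 82, 30, 92, 101, 380]
force [-0.7 -0.9 -1.3] ball [-42.2  27.2  35.3] q [  4.2  34.  128.5 199.5  27.8 -98.2]
ball [-42.2  27.2  35.3]
xyz [ 3.7 -0.3  5.6] rot [-0.0004  0.0075  0.0001] deg 0.4
xyz [ 9.4 -0.8 11.2] rot [-0.0004  0.0075  0.0001] deg 0.4
xyz [15.1 -1.3 16.8] rot [-0.0004  0.0075  0.0001] deg 0.4
xyz [20.8 -1.8 22.4] rot [-0.0004  0.0075  0.0001] deg 0.4
xyz [26.5 -2.3 28. ] rot [-0.0004  0.0075  0.0001] deg 0.4
```

```bash
python3 -m handwheel '[{"xyz":[3.7,-0.4,5.6],"delta_rot":[0,0.0075,0],"hand":1},{"xyz":[9.4,-1,11.2],"delta_rot":[0,0.0075,0],"hand":1},{"xyz":[15.1,-1.6,16.8],"delta_rot":[0,0.0075,0],"hand":1},{"xyz":[20.8,-2.2,22.4],"delta_rot":[0,0.0075,0],"hand":1},{"xyz":[26.5,-2.8,28],"delta_rot":[0,0.0075,0],"hand":1}]'
python3 look3.py
python3 way.py '[[0,29,34.5,45],[2,29,34.5,45],[4,29,34.5,45],[10,30,34.5,45]]'
```

```text
time_s: 15.58
position: [0.5989, 0.0973, 0.1128]
tcp_rot: [[0.701, -0.149, 0.698], [-0.106, -0.989, -0.105], [0.705, -0.0, -0.709]]
force: [-1.8, -0.4, 0.5]
opening: 0.182
grasp_force: 30.0
force [ 0.4 -0.4  0.8] ball [-2.5 29.9 35. ] q [   3.4   34.8  123.7  200.8   24.3 -100.6]
ball [-2.5 29.9 35. ]
xyz [1.5 0.9 2.1] rot [-0.0004 -0.0004 -0.0002] deg 0.0
xyz [2.9 0.9 3.5] rot [-0.0004 -0.0004 -0.0002] deg 0.0
xyz [4.3 0.9 4.9] rot [-0.0004 -0.0004 -0.0002] deg 0.0
xyz [ 8.5 -0.1  9.2] rot [-0.0004 -0.0004 -0.0002] deg 0.0
```

```bash
python3 -m handwheel '[{"xyz":[1.1,0,1.1],"delta_rot":[0,0,0],"hand":1},{"xyz":[2.1,0,2.1],"delta_rot":[0,0,0],"hand":1},{"xyz":[3.2,0,3.2],"delta_rot":[0,0,0],"hand":1},{"xyz":[4.3,0,4.3],"delta_rot":[0,0,0],"hand":1},{"xyz":[5,0,5],"delta_rot":[0,0,0],"hand":1}]'
for i in 1; do python3 -m handwheel '[{"xyz":[0.4,0,0.4],"delta_rot":[0,0,0],"hand":1},{"xyz":[0.7,0,0.7],"delta_rot":[0,0,0],"hand":1},{"xyz":[1.1,0,1.1],"delta_rot":[0,0,0],"hand":1},{"xyz":[1.4,0,1.4],"delta_rot":[0,0,0],"hand":1},{"xyz":[1.4,0,1.4],"delta_rot":[0,0,0],"hand":1}]'; done
python3 look3.py
```

```text
time_s: 16.25
position: [0.6054, 0.0964, 0.1127]
tcp_rot: [[0.701, -0.149, 0.698], [-0.106, -0.989, -0.105], [0.705, -0.0, -0.709]]
force: [-1.6, 0.1, -0.7]
opening: 0.18
grasp_force: 30.0
time_s: 16.88
position: [0.6074, 0.0961, 0.1127]
tcp_rot: [[0.701, -0.149, 0.698], [-0.106, -0.989, -0.105], [0.706, -0.0, -0.709]]
force: [-0.5, 0.3, 0.2]
opening: 0.181
grasp_force: 30.0
force [-0.7  0.  -0.5] ball [ 4.2 29.8 34. ] q [   3.1   34.9  122.8  201.1   23.4 -101.2]
```

```bash
python3 -m handwheel '[{"xyz":[0.4,0,0.4],"delta_rot":[0,0,0],"hand":1},{"xyz":[0.7,0,0.7],"delta_rot":[0,0,0],"hand":1},{"xyz":[1.1,-0.2,1.1],"delta_rot":[0,0,0],"hand":1},{"xyz":[1.4,-0.2,1.4],"delta_rot":[0,0,0],"hand":1},{"xyz":[1.4,-0.2,1.4],"delta_rot":[0,0,0],"hand":1}]'; python3 -m handwheel '[{"xyz":[0.4,0,0.4],"delta_rot":[0,0,0],"hand":1},{"xyz":[0.7,0,0.7],"delta_rot":[0,0,0],"hand":1},{"xyz":[1.1,-0.2,1.1],"delta_rot":[0,0,0],"hand":1},{"xyz":[1.4,-0.2,1.4],"delta_rot":[0,0,0],"hand":1},{"xyz":[1.4,-0.2,1.4],"delta_rot":[0,0,0],"hand":1}]'
python3 look3.py
```

```text
time_s: 17.55
position: [0.6093, 0.096, 0.1127]
tcp_rot: [[0.701, -0.149, 0.698], [-0.106, -0.989, -0.105], [0.705, -0.0, -0.709]]
force: [-1.2, 0.1, -0.5]
opening: 0.18
grasp_force: 30.0
time_s: 18.18
position: [0.6101, 0.0961, 0.1123]
tcp_rot: [[0.702, -0.149, 0.696], [-0.106, -0.989, -0.105], [0.704, -0.0, -0.71]]
force: [-6.8, 1.3, 3.2]
opening: 0.182
grasp_force: 30.0
force [-5.8  0.   3.6] ball [ 6.7 30.2 33.4] q [   3.1   34.9  122.4  201.4   22.9 -101.5]
```

```bash
python3 -m handwheel '[{"xyz":[0.3,0,0.3],"delta_rot":[0,0,0],"hand":1},{"xyz":[0.6,0,0.6],"delta_rot":[0,0,0],"hand":1},{"xyz":[0.8,0,0.7],"delta_rot":[0,0,0],"hand":1},{"xyz":[0.8,0,0.7],"delta_rot":[0,0,0],"hand":1},{"xyz":[0.8,0,0.7],"delta_rot":[0,0,0],"hand":1}]'
python3 - <<'E'
from h import *
im=vision.capture('side');print(bot.read_state()['force'],ball()[0])
pts={f'gaugeface{x}':proj('side',c2w(x,4,56)) for x in(88,94,100)}; pts['padfar']=proj('side',c2w(90,32,44)); print(pts)
a=cv2.resize(im[190:290,210:330],(780,600) if 0 else (720,600),interpolation=cv2.INTER_CUBIC);cv2.imwrite('pics/s9.png',a[:,:,::-1])
E
```

```text
time_s: 18.85
position: [0.6103, 0.0961, 0.1121]
tcp_rot: [[0.703, -0.149, 0.695], [-0.106, -0.989, -0.105], [0.703, 0.0, -0.711]]
force: [-7.7, 1.0, 3.7]
opening: 0.183
grasp_force: 30.0
[-7.34217354  0.53622167  4.75034101] [ 6.88835212 30.206099   33.1858012 ]
{'gaugeface88': array([255.07202666, 257.14200215]), 'gaugeface94': array([254.07131383, 258.59753654]), 'gaugeface100': array([253.06410358, 260.06252141]), 'padfar': array([263.43685072, 263.58206708])}
```

View pics/s9.png

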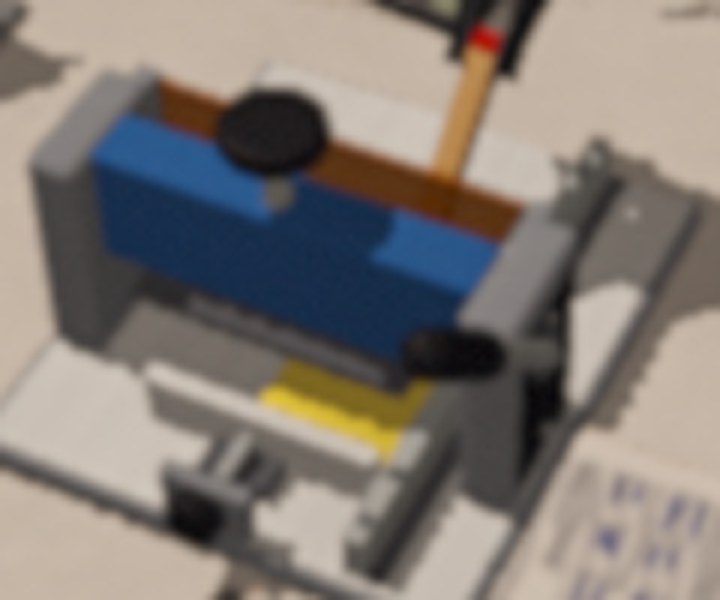

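The side crop shows the yellow pad lying against the whole near edge of the gauge bar, (265,395) to (390,455), and along the fence. One slightly firmer press, then I release backwards.

```bash
python3 -m handwheel '[{"xyz":[0.4,0,0.3],"delta_rot":[0,0,0],"hand":1},{"xyz":[0.8,0,0.6],"delta_rot":[0,0,0],"hand":1},{"xyz":[1.2,0,0.9],"delta_rot":[0,0,0],"hand":1},{"xyz":[1.2,0,0.9],"delta_rot":[0,0,0],"hand":1},{"xyz":[1.2,0,0.9],"delta_rot":[0,0,0],"hand":1}]'
python3 way.py '[[-3,30,34,45],[-15,29.5,36,45],[-35,29,40,44],[-60,28,45,42],[-85,27,50,40]]'
```

```text
time_s: 19.52
position: [0.6108, 0.096, 0.112]
tcp_rot: [[0.704, -0.149, 0.694], [-0.106, -0.989, -0.104], [0.702, 0.0, -0.712]]
force: [-10.6, 1.5, 6.2]
opening: 0.18
grasp_force: 30.0
ball [ 7.2 30.2 32.9]
xyz [-7.3  0.1 -7.9] rot [-0.0006  0.0073  0.0008] deg 0.4
xyz [-14.5   0.6 -17.8] rot [-0.0006  0.0073  0.0008] deg 0.4
xyz [-24.    1.1 -34.7] rot [-0.0006 -0.0101  0.0008] deg 0.6
xyz [-34.4   2.1 -55.7] rot [-0.0006 -0.045   0.0008] deg 2.6
xyz [-44.8   3.  -76.5] rot [-0.0006 -0.08    0.0008] deg 4.6
```

```bash
python3 -m handwheel '[{"xyz":[-2.2,0,-2],"delta_rot":[0,0,0],"hand":1},{"xyz":[-6,0,-6.5],"delta_rot":[0,0,0],"hand":1},{"xyz":[-14.5,0.5,-17],"delta_rot":[0,0,0],"hand":1},{"xyz":[-29,1,-34.7],"delta_rot":[0,0,0],"hand":1},{"xyz":[-40,2,-60],"delta_rot":[0,-0.04,0],"hand":1}]'
python3 - <<'E'
from h import *
print(ball()[0],bot.read_state()['force'])
# where is the stick in the hand now? top-view ball check, side check
s=bot.read_state();p=np.array(s['position']);R=np.array(s['tcp_rot'])
im=vision.capture('top');cv2.imwrite('pics/t10.png',im[:,:,::-1]);h=cv2.cvtColor(im,cv2.COLOR_RGB2GRAY)
u=proj('top',p+R[:,2]*.111);print(u);x,y=u.astype(int);print(h[y-9:y+6,x-7:x+8])
R2=toolR(2,35)
for t in [(.470,-.243,.30),]: delta(t,R2)
E
```

```text
time_s: 20.15
position: [0.5417, 0.1041, 0.1261]
tcp_rot: [[0.731, -0.149, 0.666], [-0.11, -0.989, -0.101], [0.674, 0.001, -0.739]]
force: [-0.4, -0.0, -0.2]
opening: 0.181
grasp_force: 30.0
[-65.48053032  27.86837917  44.13110936] [-0.39890286 -0.04846226 -0.24080507]
[254.28955457 200.40752388]
[[164 166 167 164 162 165 165 167 163 163 163 162 163 166 163]
 [165 166 168 164 162 165 165 167 164 164 164 161 163 165 164]
 [165 167 168 165 162 165 167 166 163 163 164 162 165 165 165]
 [165 168 168 164 163 165 167 166 163 163 164 162 165 164 165]
 [167 168 168 165 163 164 170 167 164 164 164 163 165 164 165]
 [167 169 167 165 164 166 173 170 168 167 165 164 165 163 165]
 [169 173 171 169 170 169 141 113  98 143 169 166 167 163 165]
 [168 110 111 109 113 139  65  50  40  72 119 169 168 165 165]
 [170  85  87  86  87  75  28  34  35  35  66 172 167 165 165]
 [111  88  89  88  90  83  72  78  59  44  66 172 166 165 165]
 [ 88  90  90  90  83 100  96  99  96  93  97 171 167 166 165]
 [ 92  91  90  89  81  97  99 101 102 104 135 169 166 167 165]
 [ 92  91  90  89  79  97 101 100 102 119 147 170 165 167 165]
 [ 93  92  90  91  86  97 100 100 101 110 147 169 165 167 165]
 [ 93  91  89  78  99  97 100 100 102 109 167 169 165 167 164]]
xyz [ 103.4  354.2 -138.8] rot [ 0.1149 -0.127  -0.1431] deg 12.8
```

```bash
python3 -m handwheel '[{"xyz":[20,20,-45],"delta_rot":[0.01,-0.01,-0.01],"hand":1},{"xyz":[45,60,-85],"delta_rot":[0.03,-0.03,-0.04],"hand":1},{"xyz":[70,110,-110],"delta_rot":[0.05,-0.06,-0.07],"hand":1},{"xyz":[80,165,-120],"delta_rot":[0.08,-0.09,-0.1],"hand":1},{"xyz":[88,220,-125],"delta_rot":[0.115,-0.127,-0.143],"hand":1}]'
python3 - <<'E'
from h import *
R=toolR(1.7,35.1);G=np.array([.5041,-.2482,.1149])
delta(G+R@[.060,0,-.06],R)
E
```

```text
time_s: 20.82
position: [0.5453, 0.0543, 0.2407]
tcp_rot: [[0.695, -0.053, 0.717], [-0.044, -0.999, -0.031], [0.718, -0.01, -0.696]]
force: [0.5, 0.2, 1.1]
opening: 0.179
grasp_force: 30.0
xyz [-35.4 303.5  19.7] rot [ 0.0461 -0.1885 -0.0697] deg 11.8
```

```bash
python3 -m handwheel '[{"xyz":[-5,55,3],"delta_rot":[0.01,-0.03,-0.01],"hand":1},{"xyz":[-12,115,7],"delta_rot":[0.02,-0.07,-0.03],"hand":1},{"xyz":[-20,175,11],"delta_rot":[0.03,-0.11,-0.045],"hand":1},{"xyz":[-28,235,15],"delta_rot":[0.04,-0.15,-0.06],"hand":1},{"xyz":[-35,290,20],"delta_rot":[0.046,-0.188,-0.07],"hand":1}]'
cat > g.py <<'E'
from h import *
import sys
R=toolR(1.7,35.1);G=np.array([.5041,-.2482,.1149])
s=bot.read_state();print(np.round(s['force'],1),np.round(s['joint_positions'],1))
for o in json.loads(sys.argv[1]): delta(G+R@(np.array(o)/1000),R,s)
E
python3 g.py '[[60,0,-60]]'
```

```text
time_s: 21.45
position: [0.5599, -0.0463, 0.239]
tcp_rot: [[0.764, 0.033, 0.644], [0.016, -0.999, 0.032], [0.645, -0.014, -0.764]]
force: [1.0, 1.1, -0.2]
opening: 0.181
grasp_force: 30.0
[ 1.   1.1 -0.2] [-28.   12.3 121.4  62.8  21.9   5.7]
xyz [-60.9 200.5  -2.1] rot [-0.0134 -0.0885 -0.0059] deg 5.1
```

```bash
python3 -m handwheel '[{"xyz":[-10,45,0],"delta_rot":[0,0,0],"hand":1},{"xyz":[-25,95,0],"delta_rot":[0,-0.02,0],"hand":1},{"xyz":[-40,145,-1],"delta_rot":[-0.005,-0.045,-0.003],"hand":1},{"xyz":[-55,190,-2],"delta_rot":[-0.01,-0.07,-0.005],"hand":1},{"xyz":[-61,200,-2],"delta_rot":[-0.013,-0.088,-0.006],"hand":1}]'
python3 -m handwheel '[{"xyz":[0,0,0],"delta_rot":[0,0,0],"hand":1},{"xyz":[0,0,0],"delta_rot":[0,0,0],"hand":1},{"xyz":[0,0,0],"delta_rot":[0,0,0],"hand":1},{"xyz":[0,0,0],"delta_rot":[0,0,0],"hand":1},{"xyz":[0,0,0],"delta_rot":[0,0,0],"hand":1}]'
python3 g.py '[[60,0,-60],[30,0,-30],[20,0,-15]]'
python3 - <<'E'
from h import *
s=bot.read_state();p=np.array(s['position']);R=np.array(s['tcp_rot'])
im=vision.capture('side');cv2.imwrite('pics/s11.png',im[:,:,::-1])
hs=cv2.cvtColor(im,cv2.COLOR_RGB2HSV)
for L in (-.045,.02,.04,.06,.08,.1,.111):
    u=proj('side',p+R[:,2]*L); x,y=np.round(u).astype(int); print(L,np.round(u,1),hs[y,x-5:x+6,0].tolist(),hs[y,x-5:x+6,2].tolist())
im=vision.capture('top');cv2.imwrite('pics/t11.png',im[:,:,::-1])
for c in [proj('top',p+R[:,2]*L) for L in (.06,.09,.111)]: print(c, cv2.cvtColor(im,cv2.COLOR_RGB2GRAY)[int(round(c[1])),int(c[0])-7:int(c[0])+8].tolist())
E
```

```text
time_s: 22.08
position: [0.5189, -0.2508, 0.199]
tcp_rot: [[0.816, 0.024, 0.578], [0.021, -1.0, 0.013], [0.578, 0.002, -0.816]]
force: [-0.2, -0.3, -0.7]
opening: 0.182
grasp_force: 30.0
time_s: 22.7
position: [0.5194, -0.2473, 0.1996]
tcp_rot: [[0.815, 0.028, 0.579], [0.024, -1.0, 0.014], [0.579, 0.003, -0.815]]
force: [0.1, 0.3, -0.0]
opening: 0.181
grasp_force: 30.0
[ 0.1  0.3 -0. ] [-53.4  19.4 114.9  53.4  36.1  -6.9]
xyz [-1.3  0.5  0.5] rot [ 0.0031 -0.0046  0.0002] deg 0.3
xyz [-31.4   0.4  30.4] rot [ 0.0031 -0.0046  0.0002] deg 0.3
xyz [-41.5   0.3  45.3] rot [ 0.0031 -0.0046  0.0002] deg 0.3
-0.045 [195.1 136.9] [173, 3, 6, 6, 5, 3, 2, 176, 150, 9, 12] [42, 82, 127, 150, 148, 127, 81, 31, 13, 41, 93]
0.02 [192.6 157.2] [15, 15, 16, 16, 16, 15, 14, 13, 15, 14, 14] [179, 178, 171, 167, 159, 137, 123, 155, 187, 195, 193]
0.04 [191.9 163.3] [15, 15, 15, 16, 16, 16, 14, 15, 15, 15, 15] [194, 185, 174, 168, 163, 145, 122, 149, 186, 196, 196]
0.06 [191.2 169.4] [113, 5, 14, 15, 16, 16, 15, 14, 14, 15, 15] [145, 152, 166, 170, 166, 149, 121, 140, 179, 194, 197]
0.08 [190.4 175.5] [131, 12, 15, 16, 16, 16, 14, 14, 13, 14, 14] [91, 132, 162, 170, 168, 152, 121, 113, 137, 146, 132]
0.1 [189.7 181.6] [107, 107, 117, 10, 13, 14, 14, 15, 14, 14, 11] [106, 86, 51, 43, 49, 80, 139, 169, 142, 86, 63]
0.111 [189.3 184.9] [15, 15, 14, 14, 15, 16, 14, 14, 14, 14, 15] [198, 187, 153, 94, 43, 58, 118, 162, 164, 122, 71]
[378.60354648 214.754009  ] [64, 62, 60, 96, 99, 55, 57, 72, 90, 91, 91, 91, 105, 154, 166]
[376.31123792 209.98251537] [102, 102, 102, 104, 90, 55, 59, 89, 90, 91, 91, 95, 136, 167, 165]
[374.75613185 206.74552588] [168, 167, 137, 140, 139, 129, 32, 72, 105, 92, 92, 92, 96, 151, 164]
```

Run:
```python
from h import *
w=vision.capture('wrist');cv2.imwrite('pics/w11.png',w[:,:,::-1])
for n in ('w4','w8f','w11'):
    im=cv2.imread(f'pics/{n}.png'); hs=cv2.cvtColor(im,cv2.COLOR_BGR2HSV)
    for r in (205,215,225,235):
        m=(hs[r,265:295,0]>8)&(hs[r,265:295,0]<19)&(hs[r,265:295,1]>70); i=np.where(m)[0]; print(n,r,(265+i[0],265+i[-1]) if len(i) else None,end=' ')
    m=cv2.inRange(hs,(0,180,60),(6,255,255));m[:,:265]=0;m[:,295:]=0;m[:230]=0;ys,xs=np.where(m); print('red',xs.min(),xs.max(),ys.min(),ys.max())
```

```text
w4 205 (np.int64(270), np.int64(286)) w4 215 (np.int64(269), np.int64(287)) w4 225 (np.int64(268), np.int64(289)) w4 235 (np.int64(267), np.int64(290)) red 265 294 247 259
w8f 205 (np.int64(271), np.int64(288)) w8f 215 (np.int64(270), np.int64(289)) w8f 225 (np.int64(268), np.int64(290)) w8f 235 (np.int64(267), np.int64(291)) red 265 293 248 259
w11 205 (np.int64(271), np.int64(288)) w11 215 (np.int64(270), np.int64(289)) w11 225 (np.int64(268), np.int64(290)) w11 235 (np.int64(267), np.int64(292)) red 265 294 248 259
```

The stick has not moved in the hand: its columns and the red end match the picture taken just after the pick. I retrace the removal path.

```bash
python3 -m handwheel '[{"xyz":[-12,0.4,20],"delta_rot":[0.003,-0.0045,0],"hand":1},{"xyz":[-25,0.4,34],"delta_rot":[0.003,-0.0045,0],"hand":1},{"xyz":[-45,0.4,41],"delta_rot":[0.003,-0.0045,0],"hand":1},{"xyz":[-57,0.4,43],"delta_rot":[0.003,-0.0045,0],"hand":1},{"xyz":[-60,0.4,44],"delta_rot":[0.003,-0.0045,0],"hand":1}]'
python3 g.py '[[0,0,-12],[0,0,-1],[0,0,0]]'
```

```text
time_s: 23.48
position: [0.4954, -0.2491, 0.1283]
tcp_rot: [[0.818, 0.028, 0.574], [0.022, -1.0, 0.017], [0.574, -0.001, -0.819]]
force: [0.1, 0.2, -0.9]
opening: 0.182
grasp_force: 30.0
[ 0.1  0.2 -0.9] [-56.4  27.4 120.9  70.5  31.2 -30.1]
xyz [-0.5 -0.6  4. ] rot [ 0.0001  0.0008 -0.0021] deg 0.1
xyz [-0.5 -0.6 15. ] rot [ 0.0001  0.0008 -0.0021] deg 0.1
xyz [-0.5 -0.6 16. ] rot [ 0.0001  0.0008 -0.0021] deg 0.1
```

```bash
python3 -m handwheel '[{"xyz":[-0.5,-0.6,5],"delta_rot":[0,0,0],"hand":1},{"xyz":[-0.5,-0.6,9],"delta_rot":[0,0,0],"hand":1},{"xyz":[-0.5,-0.6,12],"delta_rot":[0,0,0],"hand":1},{"xyz":[-0.5,-0.6,14.5],"delta_rot":[0,0,0],"hand":1},{"xyz":[-0.5,-0.6,14.5],"delta_rot":[0,0,0],"hand":1}]'
python3 g.py '[[0,0,0]]'
```

```text
time_s: 24.1
position: [0.5039, -0.2481, 0.1167]
tcp_rot: [[0.818, 0.029, 0.575], [0.024, -1.0, 0.017], [0.575, 0.0, -0.818]]
force: [-0.1, -0.1, -1.4]
opening: 0.18
grasp_force: 30.0
[-0.1 -0.1 -1.4] [-55.3  29.2 120.6  73.7  30.1 -32.8]
xyz [-0.9  0.1  1.5] rot [ 0.0004 -0.     -0.0002] deg 0.0
```

```bash
python3 -m handwheel '[{"xyz":[-0.5,0,0.8],"delta_rot":[0,0,0],"hand":1},{"xyz":[-0.9,0,1.5],"delta_rot":[0,0,0],"hand":1},{"xyz":[-0.9,0,1.5],"delta_rot":[0,0,0],"hand":1},{"xyz":[-0.9,0,1.5],"delta_rot":[0,0,0],"hand":0.5},{"xyz":[-0.9,0,1.5],"delta_rot":[0,0,0],"hand":0}]'
python3 -m handwheel '[{"xyz":[0,0,0],"delta_rot":[0,0,0],"hand":-0.3},{"xyz":[0,0,0],"delta_rot":[0,0,0],"hand":-0.6},{"xyz":[0,0,0],"delta_rot":[0,0,0],"hand":-1},{"xyz":[0,0,0],"delta_rot":[0,0,0],"hand":-1},{"xyz":[0,0,0],"delta_rot":[0,0,0],"hand":-1}]'
python3 -m handwheel '[{"xyz":[0,0,-10],"delta_rot":[0,0,0],"hand":-1},{"xyz":[0,0,-35],"delta_rot":[0,0,0],"hand":-1},{"xyz":[0,0,-70],"delta_rot":[0,0,0],"hand":-1},{"xyz":[0,0,-100],"delta_rot":[0,0,0],"hand":-1},{"xyz":[0,0,-121],"delta_rot":[0,0,0],"hand":-1}]'
python3 - <<'E'
from h import *
im=vision.capture('top');a=cv2.cvtColor(cv2.imread('pics/top0.png'),cv2.COLOR_BGR2RGB);cv2.imwrite('pics/t12.png',im[:,:,::-1])
si=vision.capture('side');s0=cv2.cvtColor(cv2.imread('pics/side0.png'),cv2.COLOR_BGR2RGB);cv2.imwrite('pics/s12.png',si[:,:,::-1])
M=vision.camera_model('wrist');w=vision.capture('wrist');cv2.imwrite('pics/w12.png',w[:,:,::-1])
for c in blobs(w,(0,180,80),(7,255,255),40): print('wrist red',cv2.boundingRect(c))
b=np.array([.5715,-.2434,.022]);R=toolR(2,35);print('pred end',proj('wrist',b-R[:,2]*.164,M))
hs=cv2.cvtColor(si,cv2.COLOR_RGB2HSV);h0=cv2.cvtColor(s0,cv2.COLOR_RGB2HSV)
for n,h in(('0',h0),('now',hs)):
    m=cv2.inRange(h[148:162,190:212],(0,150,60),(8,255,255));ys,xs=np.where(m);print(n,'side red',xs.mean()+190,ys.mean()+148,len(xs))
d=cv2.absdiff(si,s0).max(2);m=(d>40).astype(np.uint8)
cs,_=cv2.findContours(m,0,2);print('side diffs',[cv2.boundingRect(c) for c in cs if cv2.contourArea(c)>12])
d=cv2.absdiff(im,a).max(2);m=(d>40).astype(np.uint8);cs,_=cv2.findContours(m,0,2);print('top diffs',[cv2.boundingRect(c) for c in cs if cv2.contourArea(c)>12])
E
```

```text
time_s: 24.72
position: [0.504, -0.2483, 0.1152]
tcp_rot: [[0.818, 0.029, 0.575], [0.024, -1.0, 0.016], [0.575, 0.0, -0.818]]
force: [0.4, -0.1, 0.4]
opening: 0.291
grasp_force: 0.0
time_s: 25.35
position: [0.5039, -0.2482, 0.115]
tcp_rot: [[0.818, 0.029, 0.575], [0.024, -1.0, 0.017], [0.575, 0.0, -0.818]]
force: [-0.0, -0.4, 0.1]
opening: 0.847
grasp_force: 0.0
time_s: 25.98
position: [0.4333, -0.2502, 0.2153]
tcp_rot: [[0.818, 0.028, 0.575], [0.024, -1.0, 0.015], [0.575, 0.001, -0.818]]
force: [0.4, -0.3, -0.1]
opening: 1.001
grasp_force: 0.0
wrist red (270, 198, 17, 19)
wrist red (359, 134, 23, 12)
wrist red (101, 99, 43, 9)
pred end [275.36860386 204.44765518]
0 side red 200.0909090909091 155.1818181818182 11
now side red 199.69230769230768 155.30769230769232 13
side diffs [(253, 250, 29, 16), (269, 213, 22, 9), (292, 191, 6, 6), (374, 190, 76, 30), (264, 189, 13, 7), (332, 187, 38, 14), (239, 173, 90, 20), (329, 146, 8, 12), (138, 31, 32, 52), (127, 16, 11, 22), (239, 0, 102, 118), (177, 0, 62, 125), (129, 0, 28, 31)]
top diffs [(544, 408, 4, 12), (264, 391, 18, 9), (292, 390, 17, 22), (413, 364, 9, 11), (377, 354, 6, 8), (323, 350, 10, 8), (224, 329, 45, 81), (398, 315, 162, 105), (227, 287, 72, 26), (84, 278, 142, 33), (274, 268, 7, 18), (260, 266, 8, 14), (407, 260, 11, 12), (291, 260, 160, 160), (288, 258, 50, 33), (249, 191, 31, 28)]
```

The stick is back in its rest, with the red end where it started. I withdraw the arm and make a last comparison with the first pictures.

```bash
python3 -m handwheel '[{"xyz":[0,40,-30],"delta_rot":[0,0,0],"hand":-1},{"xyz":[0,90,-50],"delta_rot":[0,0,0],"hand":-1},{"xyz":[0,145,-60],"delta_rot":[0,0,0],"hand":-1},{"xyz":[0,200,-60],"delta_rot":[0,0,0],"hand":-1},{"xyz":[0,250,-60],"delta_rot":[0,0,0],"hand":-1}]'
python3 -m handwheel '[{"xyz":[-20,40,0],"delta_rot":[0,0,0],"hand":-1},{"xyz":[-40,80,0],"delta_rot":[0,0,0],"hand":-1},{"xyz":[-40,80,0],"delta_rot":[0,0,0],"hand":-1},{"xyz":[-40,80,0],"delta_rot":[0,0,0],"hand":-1},{"xyz":[-40,80,0],"delta_rot":[0,0,0],"hand":-1}]'
python3 - <<'E'
from h import *
for n in('top','side'):
    im=vision.capture(n);a=cv2.cvtColor(cv2.imread(f'pics/{n}0.png'),cv2.COLOR_BGR2RGB);cv2.imwrite(f'pics/{n}13.png',im[:,:,::-1])
    m=(cv2.absdiff(im,a).max(2)>35).astype(np.uint8);cs,_=cv2.findContours(m,0,2);print(n,[cv2.boundingRect(c) for c in cs if cv2.contourArea(c)>10])
    if n=='side':
        # gauge handle/bar patch shift vs start
        p=a[262:284,232:256]; r=cv2.matchTemplate(im[256:290,226:262],p,cv2.TM_CCOEFF_NORMED); print('gauge slide patch',r.max(),np.unravel_index(r.argmax(),r.shape),'(6,6 = unmoved)', np.round(r[5:8,5:8],3).tolist())
    else:
        p=a[265:295,262:312]; r=cv2.matchTemplate(im[259:301,256:318],p,cv2.TM_CCOEFF_NORMED); print('calc',r.max(),np.unravel_index(r.argmax(),r.shape))
print(bot.read_state()['position'])
E
```

```text
time_s: 26.75
position: [0.4072, -0.5028, 0.2619]
tcp_rot: [[0.818, 0.029, 0.575], [0.023, -1.0, 0.018], [0.575, -0.001, -0.818]]
force: [-0.0, 0.0, -0.3]
opening: 0.999
grasp_force: 0.0
time_s: 27.38
position: [0.3775, -0.5805, 0.2401]
tcp_rot: [[0.818, 0.03, 0.575], [0.024, -1.0, 0.018], [0.575, -0.001, -0.818]]
force: [0.8, 1.1, 0.7]
opening: 1.001
grasp_force: 0.0
top [(288, 387, 18, 8), (498, 384, 43, 10), (502, 379, 36, 10), (354, 378, 120, 42), (257, 363, 7, 27), (374, 351, 10, 12), (330, 351, 7, 8), (296, 350, 9, 9), (170, 282, 46, 27), (339, 279, 221, 93), (367, 276, 79, 33), (249, 191, 31, 28)]
calc 0.9998343 (np.int64(6), np.int64(6))
side [(253, 250, 30, 16), (268, 213, 23, 9), (202, 156, 22, 16), (173, 151, 26, 20), (262, 72, 14, 23), (105, 61, 30, 11), (124, 58, 20, 3), (248, 48, 14, 23), (141, 20, 6, 10), (118, 16, 52, 67), (280, 15, 13, 24), (122, 1, 8, 6), (143, 0, 36, 19)]
gauge slide patch 0.9998707 (np.int64(6), np.int64(6)) (6,6 = unmoved) [[0.9190000295639038, 0.9380000233650208, 0.8820000290870667], [0.9570000171661377, 1.0, 0.9549999833106995], [0.8889999985694885, 0.9419999718666077, 0.9160000085830688]]
[ 0.37740929 -0.58087427  0.24059315]
```

```bash
python3 -c "
from rig import workorder
print(workorder.hand_in())"
```

```text
the job is handed in; nothing more can be done
None
```

The job is handed in: the pad is flat on the fence and pressed home against the gauge with about 10 N. The pictures show the gauge setting unchanged, the stick back in its rest and nothing else disturbed, after about 27 s of robot time.

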